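# Reset a locked pressure regulator to its red mark

### The arm

A 6-joint arm with a two-finger parallel gripper is mounted at the origin on the work surface; the furniture and walls round the work are solid. World frame = base frame: x ahead of the robot, y to its left, z up, the work surface at z = 0. Lengths are in m, angles in rad, forces in N, time in s.
With the tool pointing down it reaches from about 0.35 to 0.975 m from the base axis. Payload 4.9 kg.
Tool frame: the origin (TCP) lies between the finger pads; the fingertips stand 8 mm ahead of it and the grasp point (between the pads) lies 11 mm behind it; z points along the fingers, y is the direction in which the jaws open and shut (so a half turn about z gives the same grasp; the last joint's range is limited). The gripper opens to 85 mm and grips with 20 to 120 N. Pads are 22 mm wide; open, the fingers measure 114 mm over their backs; the gripper's body (76 mm by 85 mm) begins 54 mm behind the grasp point. The pads swing forward as they close: fully open they stand 13 mm farther back than shut.
Start: joints at [1.224, 0.053, 1.613, -0, 1.476, -0.119], TCP at [0.141, 0.609, 0.239] pointing down, gripper open.
Joint ranges: [-3.01, 3.01], [-1.01, 2.22], [0.06, 2.58], [-1.02, 4.17], [0.09, 2.62], [-3.14, 3.14]. Speed limits (rad/s): [2.57, 2.57, 3.14, 3.14, 3.14, 3.14].

### API

Orientations are given as a rotation vector (axis times angle).
In Python, from station import ctrl gives the robot as it stands. The module is installed in compiled form; this text tells all that it offers.
- The arm moves only by the shell command python3 -m creep 'ROWS' [FORCE]. ROWS is JSON, a list of rows, each an object with "hand": the opening, from 0 (shut) to 1 (fully open); "translation": the shift along the tool's x, y, z in cm, a list of three; "delta_rot": the turn, a rotation vector about the tool's x, y, z in degrees, a list of three. A call has 1 to 8 rows; each row shifts and turns the commanded pose from where the row before left it, along the tool's axes as they then stand; what a row does not reach is not made up. A row lasts 1/8 s, in which the tool goes at most 62.5 mm and 10.7 degrees, less where a joint would pass 70% of its speed; a pose out of reach is approached as far as the arm can. A call with a gripper value outside its range is refused whole. The fingers move at their own pace and stop on an object; FORCE is the grip in N (left out, the last holds). Time passes only in rows, so rows that do not move let the fingers close. It gives the time, the measured TCP pose, the force and the opening at its end, in the units of the state.
- ctrl.get_obs(): the state, without advancing time (a new reading comes with each control period).
- ctrl.get_image(name): name is "scene" or "top"; returns (picture, depth): 420x560x3 uint8, red, green, blue; 420x560 float32, m along the optical axis (not along the pixel's ray), 0 where there is no reading.
- ctrl.calibration(name): a dict with "fx", "fy", "cx", "cy" (pixels), "dist" ([k1, k2, p1, p2, k3] as OpenCV has them; the pictures are not rectified), "T" (4x4, takes a point from camera to world coordinates). Camera axes: x right, y up, looking along -z (the intrinsics and any distortion apply to the point x, -y, -z); pixel columns grow to the right and rows downward; lengths in m; the calibration is good to about 2 mm. A picture is of the moment at which its call begins. calibration takes no time and is no camera call.
- ctrl.finish_job(): hands the job in, once; it reports no verdict.
The state is a dict: "t": time; "q": joint angles; "dq": joint speeds; "effort": joint torques, N m; "tool_pos": TCP position; "tool_rot": TCP orientation; "contact_force": force on the tool from outside, world axes, zero at the start; "wrist_torque": the same for the moment, N m; "opening": finger opening in m.
Only numpy, scipy, OpenCV 4.12 (cv2) and the standard library are available. Lean on these libraries where they do the work, as an engineer would, in place of code of your own. Each camera call takes 0.05 s, during which the arm holds its last target.

### The job

On the regulator with the blue lock ring, loosen the ring by swinging its lever as far as it goes counterclockwise (seen from above), turn the black knob until its white pointer stands at the red mark on the dial, then swing the lever fully back clockwise so that the ring is tight again and the pointer is still at the mark. Leave the knob alone until the ring is loose.

Things in the scene. Friction and masses are not known exactly. Their poses are not given: they have to be found in the camera images.
- lock_post (a point): The upright blue round post, 16 mm in diameter, at the end of the lever of the blue lock ring; the post stands 44 mm tall (from 45 to 89 mm above the worktop) and this point is on its axis, 74 mm above the worktop. The post moves on a level circle of 95 mm radius about the vertical axis of the knob; ring, lever and post turn as one. The other regulator on the table, with a yellow ring, has nothing to do with the job.
- adjuster_grip (a point): Centre of the bar of the black knob on top of the regulator with the blue ring: the bar is 50 mm long, 14 mm thick and 28 mm tall (75 to 103 mm above the worktop) and is gripped across its 14 mm, with the fingertips above 68 mm (the white dial, 88 mm across, ends at 66 mm). The point lies on the vertical axis about which knob and ring turn, 90 mm above the worktop. Its x axis runs along the bar: the white pointer is at the -x end; z is up.
- lock_ring (a joint): Angle of the blue lock ring in rad: 0 = tight (stop), 1.0 = fully loose (stop), growing counterclockwise seen from above. It starts tight and stays where it is left; swinging it takes about 4 N at the post either way. Ring and knob do not drag each other.
- adjuster (a joint): Angle of the black knob in rad, growing counterclockwise seen from above; 0 = white pointer exactly at the red mark, which lies on the dial's rim on the side that roughly faces the robot. Turns against 0.12 N m and stays where it is left; stops at -1.7 and 1.7. Turning it while the ring is tight would strip the thread and spoils the job.

How it is judged:
By the outcome, as a careful person would: the job done as asked, in the order asked, and still so for the second after the job is handed in, with the robot touching nothing.
It also fails if it takes over 59 s, if anything falls off the work surface, if the arm or the gripper's body presses on something with over 40 N, if the wrist force passes 120 N, or if a joint passes its speed limit or range.

## Working session

There is one attempt and no reset: what is moved stays moved. The work goes in short steps, Python scripts to look and compute and a shell command to move; the robot and the scene stay as the last step left them, time stands still between calls to the robot, and variables do not carry over. Pictures are saved under pics/ and viewed, and the job is handed in when it is done.

```bash
mkdir -p pics
cat > h.py <<'E'
import numpy as np,cv2
from station import ctrl
def save(n,f):
    im,d=ctrl.get_image(n); cv2.imwrite('pics/'+f+'.png',im[:,:,::-1]); np.savez('pics/'+f+'.npz',im=im,d=d); return im,d
def ray(n,u,v):
    c=ctrl.calibration(n);K=np.array([[c['fx'],0,c['cx']],[0,c['fy'],c['cy']],[0,0,1.]])
    p=cv2.undistortPoints(np.array([[[u,v]]],float),K,np.array(c['dist'],float))[0,0]
    T=np.array(c['T']);return T[:3,3],T[:3,:3]@np.array([p[0],-p[1],-1])
def onz(n,u,v,z):
    o,d=ray(n,u,v);return o+d*(z-o[2])/d[2]
E
python3 - <<'E'
from h import *
for n in('scene','top'):
    save(n,n+'0'); print(np.round(ctrl.calibration(n)['T'],3))
print(ctrl.get_obs())
E
```

```text
[[-0.039  0.89  -0.455  0.224]
 [-0.999 -0.033  0.021  0.075]
 [ 0.003  0.455  0.89   0.833]
 [ 0.     0.     0.     1.   ]]
[[ 0.014  0.981 -0.192  0.456]
 [-1.     0.016  0.011  0.055]
 [ 0.014  0.192  0.981  0.921]
 [ 0.     0.     0.     1.   ]]
{'t': 0.1, 'q': array([ 1.22398758e+00,  5.32834771e-02,  1.61415712e+00,  8.65336403e-06,
        1.47599708e+00, -1.18966840e-01]), 'dq': array([-0.00103162, -0.0008153 , -0.00266474, -0.00072986,  0.00030533,
        0.00160938]), 'effort': array([ 7.50280742e-04, -3.94903886e+01, -3.71363640e+01, -8.08060759e-05,
        3.90362082e-03,  4.47517436e-06]), 'tool_pos': array([0.14096192, 0.60833404, 0.23819025]), 'tool_rot': array([-3.57071399e-01, -3.12079615e+00,  2.81639622e-03]), 'contact_force': array([0.56305768, 0.36642791, 0.0737869 ]), 'wrist_torque': array([-0.01684378,  0.05018912, -0.01070967]), 'opening': 0.08548813353201909}
```

View pics/scene0.png

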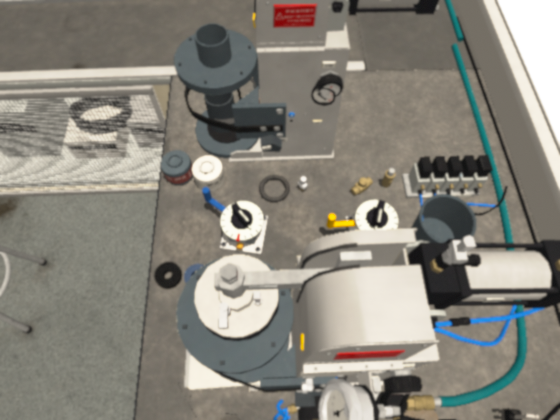

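View pics/top0.png

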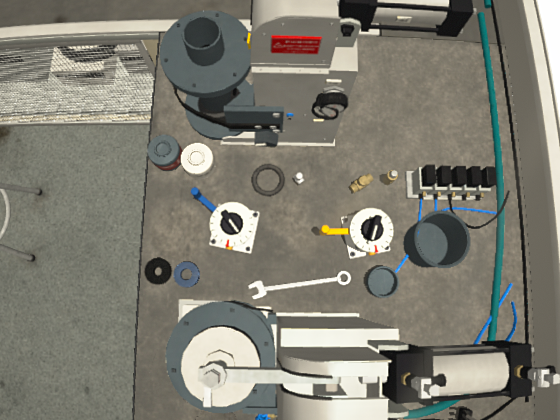

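Run:
```python
from h import *
D={n:np.load(f'pics/{n}0.npz') for n in('top','scene')}
a=cv2.resize(D['top']['im'][170:270,170:270],None,fx=4,fy=4,interpolation=cv2.INTER_CUBIC)
b=cv2.resize(D['scene']['im'][170:270,180:280],None,fx=4,fy=4,interpolation=cv2.INTER_CUBIC)
cv2.imwrite('pics/crop0.png',np.hstack([a,b])[:,:,::-1])
for n,(r0,r1,c0,c1) in {'top':(170,265,170,270),'scene':(170,265,190,280)}.items():
    im=D[n]['im'][r0:r1,c0:c1];hsv=cv2.cvtColor(im,cv2.COLOR_RGB2HSV)
    for k,m in {'blue':cv2.inRange(hsv,(100,130,60),(125,255,255)),'white':cv2.inRange(hsv,(0,0,185),(180,45,255)),'black':cv2.inRange(hsv,(0,0,0),(180,255,45)),'red':cv2.inRange(hsv,(0,130,100),(8,255,255))|cv2.inRange(hsv,(170,130,100),(180,255,255))}.items():
        nn,l,s,c=cv2.connectedComponentsWithStats(m)
        for i in range(1,nn):
            if s[i,4]>3: print(n,k,s[i]+[c0,r0,0,0,0],c[i]+[c0,r0])
```

```text
top blue [191 188  25  24 184] [202.35326087 199.01086957]
top white [186 170  21   4  61] [195.8852459  171.18032787]
top white [ 209  202   51   52 1443] [234.14760915 227.24601525]
top white [229 219   9  13  31] [233. 225.]
top black [221 211  21  23 129] [230.72868217 222.81395349]
top red [226 240   3   7  17] [227.23529412 243.35294118]
scene blue [203 188  21  23 151] [211.59602649 199.31788079]
scene white [192 170  30  12 276] [206.24275362 174.55797101]
scene white [ 220  201   47   53 1196] [245.60869565 225.56438127]
scene white [239 211   9  10  25] [243.28 215.16]
scene white [266 216   2   2   4] [266.5 216.5]
scene white [221 238   5   5  15] [222.4        240.26666667]
scene white [220 243  16   7  63] [228.28571429 246.6031746 ]
scene white [211 254  55  11 407] [238.3046683  260.08353808]
scene black [233 206  17  21 133] [238.31578947 218.42105263]
scene red [236 236   3   6  11] [237.45454545 239.        ]
```

View pics/crop0.png

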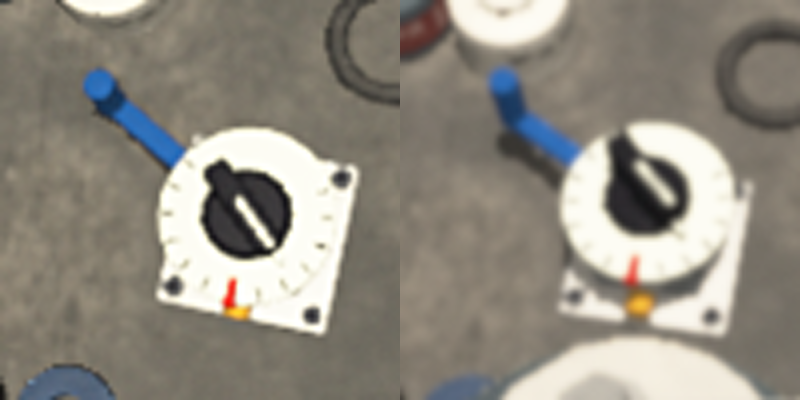

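```bash
cat >> h.py <<'E'
def est(t,n='top'):
    pass
E
python3 - <<'E'
from h import *
T=lambda x,y:(x/4+170-.375,y/4+170-.375)
S=lambda x,y:((x-400)/4+180-.375,y/4+170-.375)
def P(l,n,p,z): r=onz(n,*p,z);print(n,l,np.round(r,4));return r
for n,f,ex,red,ptr,post in(('top',T,[(159,217),(333,217),(247,127),(246,307)],[(229,307),(233,281)],[(239,200),(271,246)],(97,84)),
                      ('scene',S,[(560,200),(735,205),(652,122),(645,285)],[(631,284),(635,258)],[(638,160),(672,204)],(505,76))):
    e=[P('dial',n,f(*q),.066) for q in ex]
    c=[(e[2][0]+e[3][0])/2,(e[0][1]+e[1][1])/2]; print('c',c)
    r=[P('red',n,f(*q),.066) for q in red]
    for q in r: print('redang',np.arctan2(q[1]-c[1],q[0]-c[0]))
    p=[P('ptr',n,f(*q),.103) for q in ptr]; d=p[1]-p[0];print('ptrang',np.arctan2(d[1],d[0]))
    q=P('post',n,f(*post),.089);print('post r,ang',np.hypot(q[0]-c[0],q[1]-c[1]),np.arctan2(q[1]-c[1],q[0]-c[0]))
# whole-white contour fit near dial with depth
for n in('top','scene'):
    z=np.load(f'pics/{n}0.npz');im,d=z['im'],z['d'];c=ctrl.calibration(n)
    K=np.array([[c['fx'],0,c['cx']],[0,c['fy'],c['cy']],[0,0,1.]])
    vv,uu=np.mgrid[165:270,170:280]
    pu=cv2.undistortPoints(np.stack([uu,vv],-1).reshape(-1,1,2).astype(float),K,np.array(c['dist'],float))[:,0]
    dd=d[vv,uu].ravel();X=np.c_[pu[:,0]*dd,-pu[:,1]*dd,-dd]@np.array(c['T'])[:3,:3].T+np.array(c['T'])[:3,3]
    X=X[dd>0];col=im[vv,uu].reshape(-1,3)[dd>0].astype(int)
    w=X[(abs(X[:,2]-.066)<.004)&(col.min(1)>170)]
    print(n,len(w),'dial minmax',w.min(0),w.max(0))
    b=X[(X[:,2]>.083)&(X[:,2]<.095)&(col[:,2]-col[:,0]>60)];print('post top',len(b),b.mean(0) if len(b) else 0)
    k=X[(X[:,2]>.097)&(X[:,2]<.109)&(col.max(1)<100)];print('bar top',len(k),k.mean(0) if len(k) else 0)
E
```

```text
top dial [0.5873 0.1817 0.066 ]
top dial [0.5888 0.0959 0.066 ]
top dial [0.6333 0.1398 0.066 ]
top dial [0.5436 0.1373 0.066 ]
c [np.float64(0.5884488885960857), np.float64(0.13882005906132536)]
top red [0.5435 0.1456 0.066 ]
top red [0.5563 0.1441 0.066 ]
redang 2.9918285521831725
redang 2.979648319722631
top ptr [0.5904 0.1387 0.103 ]
top ptr [0.5688 0.1229 0.103 ]
ptrang -2.5107146282623134
top post [0.6487 0.2116 0.089 ]
post r,ang 0.09451158107848373 0.8792605983876652
scene dial [0.5895 0.184  0.066 ]
scene dial [0.5834 0.0946 0.066 ]
scene dial [0.633  0.1371 0.066 ]
scene dial [0.541  0.1403 0.066 ]
c [np.float64(0.587005986313943), np.float64(0.13927454630429784)]
scene red [0.5418 0.1473 0.066 ]
scene red [0.5559 0.1454 0.066 ]
redang 2.966582405892555
redang 2.9481645574557955
scene ptr [0.5923 0.1409 0.103 ]
scene ptr [0.5677 0.1242 0.103 ]
ptrang -2.5447937519276334
scene post [0.6504 0.2111 0.089 ]
post r,ang 0.09581353792854239 0.8475701995432865
top 998 dial minmax [0.54446948 0.09536065 0.06207645] [0.63048316 0.18068132 0.06998756]
post top 48 [0.64758605 0.21027638 0.08932016]
bar top 132 [0.58861986 0.13976173 0.10304423]
scene 844 dial minmax [0.54464764 0.09523711 0.06211561] [0.63187091 0.18161096 0.06983963]
post top 38 [0.64653661 0.21176545 0.08862379]
bar top 94 [0.58563326 0.1400169  0.10169715]
```

```bash
cat >> h.py <<'E'
def cloud(n,im,d):
    c=ctrl.calibration(n)
    K=np.array([[c['fx'],0,c['cx']],[0,c['fy'],c['cy']],[0,0,1.]])
    vv,uu=np.mgrid[0:420,0:560]
    pu=cv2.undistortPoints(np.stack([uu,vv],-1).reshape(-1,1,2).astype(float),K,np.array(c['dist'],float))[:,0]
    dd=d.ravel();T=np.array(c['T']);X=np.c_[pu[:,0]*dd,-pu[:,1]*dd,-dd]@T[:3,:3].T+T[:3,3]
    return X,im.reshape(-1,3).astype(int),dd>0
def plan(target,psi):
    """world dxyz and yaw to go, expressed in tool axes now (cm, deg about tool z)"""
    from scipy.spatial.transform import Rotation as R
    o=ctrl.get_obs();M=R.from_rotvec(o['tool_rot']).as_matrix()
    cur=np.arctan2(M[1,1],M[0,1]);dpsi=(psi-cur+np.pi)%(2*np.pi)-np.pi
    print('pos',np.round(o['tool_pos'],4),'tilt z',np.round(M[:,2],3),'psi',round(cur,3),'shift cm tool',np.round(M.T@(np.array(target)-o['tool_pos'])*100,2),'yaw deg',round(np.degrees(-dpsi),2),'q',np.round(o['q'],3),'F',np.round(o['contact_force'],1),'t',o['t'],'open',round(o['opening'],4))
E
python3 - <<'E'
from h import *
H=np.full((20,24),-1.)
for n in('top','scene'):
    z=np.load(f'pics/{n}0.npz');X,c,ok=cloud(n,z['im'],z['d'])
    X=X[ok];i=(X[:,0]/.05).astype(int);j=((X[:,1]+.4)/.05).astype(int)
    m=(X[:,0]>0)&(i<20)&(j>=0)&(j<24)&(X[:,1]>-.4)
    np.maximum.at(H,(i[m],j[m]),X[m,2])
print('y',np.arange(24)*5-40)
for r in range(19,-1,-1): print(r*5,(H[r]*100).astype(int))
plan([.649,.2115,.15],-.706)
E
```

```text
y [-40 -35 -30 -25 -20 -15 -10  -5   0   5  10  15  20  25  30  35  40  45
  50  55  60  65  70  75]
95 [   0    0    0    0    0    0 -100 -100 -100 -100    0    0    0    0
    0 -100 -100 -100 -100 -100  -83  -83  -83  -84]
90 [   0    0    0    0    0    0 -100 -100 -100   19   24   24   24   24
    0 -100 -100 -100 -100 -100  -83  -83  -84  -83]
85 [   0    0    0   41   41   41   40   40 -100   39   29   29   29   24
    0 -100 -100 -100 -100 -100  -84  -83  -83  -83]
80 [   0    0    0   42   42   41   42   46   46   45   26   29   29   24
    0 -100 -100 -100 -100 -100  -83  -83  -83  -83]
75 [   0    0    0    0    0    0   33   46   46   45   24   24   24    6
    6 -100 -100 -100 -100 -100  -83  -83  -83  -83]
70 [  10   10   10   10    6    2   27   28    4   11    1    5    6    6
    6 -100 -100 -100 -100  -84  -83  -83  -83  -83]
65 [  10   10   10   10    6    3    0    4    4    1    1    4    9    0
    0 -100 -100 -100 -100 -100  -83  -83  -83  -83]
60 [   5   10   10   10   10   10    6    0    0    6   10   10    9    0
    0 -100 -100 -100 -100  -84  -83  -83  -
[... 1016 characters left out ...]

15 [   2    2    1    0 -100 -100 -100 -100 -100    0    0    0    0    0
    0 -100 -100 -100 -100 -100  -83  -83  -83  -83]
10 [-100 -100 -100 -100 -100 -100 -100 -100 -100 -100 -100 -100 -100 -100
 -100 -100 -100 -100 -100 -100  -83  -84  -83  -83]
5 [-100 -100 -100 -100 -100 -100 -100 -100 -100 -100 -100 -100 -100 -100
 -100 -100 -100 -100 -100  -84  -83  -83  -83  -84]
0 [-100 -100 -100 -100 -100 -100 -100 -100 -100 -100 -100 -100 -100 -100
 -100 -100 -100 -100 -100  -84  -83  -83  -83  -84]
pos [0.141  0.6083 0.2382] tilt z [-0.001 -0.002 -1.   ] psi 1.343 shift cm tool [-58.46 -27.17   8.86] yaw deg 117.4 q [ 1.224  0.053  1.614  0.     1.476 -0.119] F [0.6 0.4 0.1] t 0.1 open 0.0855
```

```bash
echo "from h import *
import json
o=ctrl.get_obs();print([o[k].tolist() for k in('q','tool_pos','tool_rot')])
open('log.txt','a').write(json.dumps([o[k].tolist() for k in('q','tool_pos','tool_rot')])+'\n')" > log.py; python3 log.py
python3 -m creep '[{"hand":0.5,"translation":[0,0,-4],"delta_rot":[0,0,10]},{"hand":0.5,"translation":[0,0,-4],"delta_rot":[0,0,10]},{"hand":0.5,"translation":[0,0,-4],"delta_rot":[0,0,10]},{"hand":0.5,"translation":[0,0,-4],"delta_rot":[0,0,10]},{"hand":0.5,"translation":[0,0,0],"delta_rot":[0,0,0]}]'; python3 log.py
python3 -m creep '[{"hand":0.5,"translation":[0,0,-4],"delta_rot":[0,0,10]},{"hand":0.5,"translation":[-4,0,0],"delta_rot":[0,0,10]},{"hand":0.5,"translation":[0,0,0],"delta_rot":[8,0,0]},{"hand":0.5,"translation":[0,0,0],"delta_rot":[8,0,0]},{"hand":0.5,"translation":[0,0,0],"delta_rot":[0,0,0]}]'; python3 log.py
python3 -m creep '[{"hand":0.5,"translation":[0,0,0],"delta_rot":[-8,0,0]},{"hand":0.5,"translation":[0,0,0],"delta_rot":[-8,0,0]},{"hand":0.5,"translation":[0,0,0],"delta_rot":[0,8,0]},{"hand":0.5,"translation":[0,0,0],"delta_rot":[0,8,0]},{"hand":0.5,"translation":[0,0,0],"delta_rot":[0,0,0]}]'; python3 log.py
```

```text
[[1.2239875817765953, 0.053283477105085075, 1.6141571173948566, 8.653364034690743e-06, 1.4759970767353727, -0.1189668395262505], [0.14096192239612687, 0.6083340389848454, 0.23819025429086182], [-0.35707139896336476, -3.120796145121574, 0.0028163962183245395]]
t: 0.72
tool_pos: [0.1415, 0.6098, 0.4039]
tool_rot: [-1.402, -2.81, -0.012]
contact_force: [-0.8, 0.2, 0.8]
opening: 0.0427
[[1.2240031218561878, 0.005403618186383057, 1.391890522954735, -2.172647790067814e-05, 1.7368452696820769, 0.5787842189880812], [0.14149165449817366, 0.6098041733377724, 0.4039270048981137], [-1.4021689279986025, -2.810356900293691, -0.011629604333918108]]
t: 1.35
tool_pos: [0.1608, 0.5731, 0.4358]
tool_rot: [-1.763, -2.375, 0.34]
contact_force: [-0.7, -0.9, 0.3]
opening: 0.0429
[[1.0821277750470346, 0.044406294343604484, 1.3179252216281394, 0.21325427362155885, 1.9748109953370927, 0.8532957294117179], [0.16082197326634395, 0.5730819053642084, 0.43578251768205534], [-1.7628310729167644, -2.3747439298704207, 0.3400959349227515]]
t: 1.98
tool_pos: [0.1588, 0.5717, 0.4388]
tool_rot: [-1.731, -2.338, -0.244]
contact_force: [-0.5, 0.5, 0.5]
opening: 0.043
[[1.0851080705533251, -0.21067301666320737, 1.5531138374506577, 0.19363367785652488, 1.5976447506159197, 0.8139119650276402], [0.15883515545499344, 0.5717255788682449, 0.4387575208329668], [-1.7311287500233605, -2.3378556537710593, -0.24410326831002624]]
```

```bash
cat > kin.py <<'E'
import numpy as np,json
from scipy.optimize import least_squares
from scipy.spatial.transform import Rotation as R
E=lambda ax,a:R.from_euler(ax,a).as_matrix()
def pts(q,p):
    a1,b,h,a2,a3,d4,a5,b5,L=p
    M1=E('z',q[0]);M2=M1@E('y',q[1]);M3=M2@E('y',q[2]);M4=M3@E('z',q[3]);M5=M4@E('y',q[4])
    P=[M1@[a1,b,h]];P.append(P[-1]+M2@[0,0,a2]);P.append(P[-1]+M3@[a3,0,d4]);P.append(P[-1]+M5@[a5,b5,L]);return np.array(P),M5
E
python3 - <<'E'
from kin import *
D=[json.loads(l) for l in open('log.txt')]
for q,t,r in D: print(np.round(pts(q,np.ones(9))[1][:,2]-R.from_rotvec(r).as_matrix()[:,2],3), np.round(E('z',0)@ (pts(q,np.ones(9))[1].T@R.from_rotvec(r).as_matrix())[:2,:2],3).tolist())
f=lambda p:np.concatenate([pts(q,p)[0][-1]-t for q,t,r in D]+[1e-3*(p-[0,0.04,.3,.3,0,.4,0,0.04,.25])])
s=least_squares(f,[0,.04,.3,.3,0,.4,0,.04,.25]);print(np.round(s.x,4),np.round(s.fun[:12],4))
print(np.linalg.svd(s.jac[:12])[1])
E
```

```text
Traceback (most recent call last):
ValueError: matmul: Input operand 1 has a mismatch in its core dimension 0, with gufunc signature (n?,k),(k,m?)->(n?,m?) (size 2 is different from 3)
```

```bash
cat > fit.py <<'E'
from kin import *
D=[json.loads(l) for l in open('log.txt')]
for q,t,r in D: print(np.round(pts(q,np.ones(9))[1][:,2]-R.from_rotvec(r).as_matrix()[:,2],3))
p0=np.array([0,0.04,.3,.3,0,.4,0,0.04,.25])
f=lambda p:np.concatenate([np.ravel([pts(q,p)[0][-1]-t for q,t,r in D]),1e-3*(p-p0)])
s=least_squares(f,p0);print(np.round(s.x,4),np.abs(s.fun[:-9]).max())
print(np.round(np.linalg.svd(s.jac[:-9])[1],3))
np.save('p.npy',s.x)
E
python3 fit.py
```

```text
[0. 0. 0.]
[ 0. -0.  0.]
[ 0. -0.  0.]
[ 0. -0.  0.]
[ 0.      0.0742  0.238   0.4264  0.0957  0.6099 -0.      0.      0.2715] 1.149697209101852e-06
[3.984 3.45  2.825 0.305 0.275 0.177 0.174 0.1   0.091]
```

```bash
cat > ik.py <<'E'
from kin import *
from h import *
p=np.load('p.npy')
C=[]
for n in('top','scene'):
    z=np.load(f'pics/{n}0.npz');X,c,ok=cloud(n,z['im'],z['d']);C.append(X[ok])
C=np.vstack(C);C=C[(C[:,2]>.12)&(C[:,0]>.1)&(abs(C[:,1])<.5)]
def ik(t,psi,tilt=np.eye(3),q0=[.2,.1,1.6,0,1.4,.9]):
    M=tilt@np.c_[[np.sin(psi),-np.cos(psi),0],[np.cos(psi),np.sin(psi),0],[0,0,-1]]
    # tool x = M5 * Rz(-q6?) calibrated by sign
    def f(q):
        P,M5=pts(q,p);return np.r_[P[-1]-t,(M5@E('z',q[5]+np.pi/2*0)-M).ravel()*.3]
    return least_squares(f,q0)
def clear(q):
    P,_=pts(q,p);out=[]
    M3=E('z',q[0])@E('y',q[1]+q[2]); K=P[1]+M3@[p[4],0,0]
    for nm,a,b in(('fore-straight',P[1],P[2]),('fore-off',K,P[2]),('tool',P[2],P[3]-.12*(P[3]-P[2])/.2715)):
        s=np.linspace(0,1,60)[:,None];S=a+s*(b-a)
        from scipy.spatial import cKDTree
        d,i=cKDTree(C).query(S);k=d.argmin();out.append((nm,round(d[k],3),np.round(S[k],3).tolist(),np.round(C[i[k]],3).tolist()))
    return P,out
E
python3 - <<'E'
from ik import *
D=[json.loads(l) for l in open('log.txt')]
q,t,r=D[1];print(pts(q,p)[1].T@R.from_rotvec(r).as_matrix(),q[5])
for t,psi in(((.649,.2115,.063),-.706),((.5605,.23,.063),.294),((.588,.139,.079),-.957),((.588,.139,.079),-1.742),((.6,.2,.25),-.7)):
    s=ik(np.array(t),psi);P,o=clear(s.x);print(t,s.cost,np.round(s.x,2));print(np.round(P,3).tolist());print(*o,sep='\n')
E
```

```text
[[-5.47006577e-01 -8.37128309e-01 -1.27241525e-16]
 [ 8.37128309e-01 -5.47006577e-01  2.00570850e-16]
 [-2.67740373e-16  4.30709016e-18  1.00000000e+00]] 0.5787842189880812
(0.649, 0.2115, 0.063) 0.18000000000000005 [0.2  0.34 1.59 0.   1.21 0.9 ]
[[-0.015, 0.073, 0.238], [0.124, 0.101, 0.64], [0.649, 0.21, 0.334], [0.649, 0.212, 0.063]]
('fore-straight', np.float64(0.069), [0.391, 0.157, 0.485], [0.366, 0.129, 0.426])
('fore-off', np.float64(0.028), [0.365, 0.151, 0.444], [0.364, 0.13, 0.426])
('tool', np.float64(0.134), [0.649, 0.211, 0.183], [0.768, 0.148, 0.178])
(0.5605, 0.23, 0.063) 0.18000000000000008 [ 0.27  0.18  1.79 -0.02  1.17  0.98]
[[-0.02, 0.071, 0.238], [0.052, 0.092, 0.658], [0.558, 0.234, 0.334], [0.561, 0.23, 0.063]]
('fore-straight', np.float64(0.059), [0.369, 0.181, 0.455], [0.364, 0.13, 0.426])
('fore-off', np.float64(0.043), [0.356, 0.177, 0.422], [0.358, 0.14, 0.4])
('tool', np.float64(0.14), [0.559, 0.233, 0.255], [0.432, 0.172, 0.254])
(0.588, 0.139, 0.079) 0.18 [0.1  0.15 1.79 0.01 1.2  0.8 ]
[[-0.008, 0.074, 0.238], [0.056, 0.08, 0.66], [0.588, 0.135, 0.35
[... 342 characters left out ...]
 0.074, 0.238], [0.053, 0.08, 0.66], [0.585, 0.132, 0.35], [0.588, 0.139, 0.079]]
('fore-straight', np.float64(0.044), [0.387, 0.113, 0.466], [0.368, 0.121, 0.427])
('fore-off', np.float64(0.01), [0.364, 0.111, 0.436], [0.363, 0.113, 0.427])
('tool', np.float64(0.144), [0.586, 0.135, 0.25], [0.442, 0.128, 0.248])
(0.6, 0.2, 0.25) 0.18000000000000008 [0.2  0.06 1.58 0.   1.49 0.9 ]
[[-0.015, 0.073, 0.238], [0.012, 0.078, 0.664], [0.6, 0.199, 0.521], [0.6, 0.2, 0.25]]
('fore-straight', np.float64(0.15), [0.391, 0.156, 0.572], [0.364, 0.127, 0.427])
('fore-off', np.float64(0.115), [0.358, 0.149, 0.54], [0.357, 0.127, 0.428])
('tool', np.float64(0.203), [0.6, 0.199, 0.37], [0.435, 0.164, 0.256])
```

```bash
sed -i 's/np.pi\/2\*0/np.pi\/2/' ik.py; sed -i "s/def f(q):/def f(q):/; s/(M5@E('z',q\[5\]+np.pi\/2)-M)/(M5@E('z',q[5]+np.pi\/2)-M)/" ik.py
python3 -m creep '[{"hand":0.5,"translation":[0,0,0],"delta_rot":[0,-8,0]},{"hand":0.5,"translation":[0,0,0],"delta_rot":[0,-8,0]},{"hand":0.5,"translation":[0,0,0],"delta_rot":[0,0,0]}]'
python3 - <<'E'
from ik import *
plan([.60,.20,.36],-.706)
for t,psi in(((.16,.57,.43),.3),((.38,.385,.4),-.2),((.6,.2,.36),-.706),((.649,.2115,.063),-.706)):
    s=ik(np.array(t),psi);P,o=clear(s.x);print(t,s.cost,np.round(s.x,2));print(*o,sep='\n')
E
```

```text
t: 2.35
tool_pos: [0.1582, 0.5749, 0.438]
tool_rot: [1.865, 2.526, -0.002]
contact_force: [0.3, 0.4, -0.7]
opening: 0.0429
pos [0.1582 0.5749 0.438 ] tilt z [ 0.    -0.002 -1.   ] psi 0.299 shift cm tool [-48.82  31.19   7.9 ] yaw deg 57.57 q [ 1.178e+00 -5.500e-02  1.396e+00 -1.000e-03  1.803e+00  8.790e-01] F [ 0.3  0.4 -0.7] t 2.35 open 0.0429
(0.16, 0.57, 0.43) 0.18 [ 1.17 -0.06  1.42 -0.    1.79  1.88]
('fore-straight', np.float64(0.392), [-0.026, 0.129, 0.672], [0.277, 0.011, 0.454])
('fore-off', np.float64(0.354), [-0.028, 0.125, 0.595], [0.277, 0.028, 0.443])
('tool', np.float64(0.489), [0.16, 0.571, 0.55], [0.339, 0.167, 0.339])
(0.38, 0.385, 0.4) 0.18000000000000013 [ 0.65 -0.2   1.59  0.01  1.74  1.35]
('fore-straight', np.float64(0.305), [0.237, 0.273, 0.667], [0.353, 0.127, 0.426])
('fore-off', np.float64(0.279), [0.119, 0.184, 0.612], [0.277, 0.028, 0.443])
('tool', np.float64(0.271), [0.379, 0.383, 0.52], [0.364, 0.13, 0.426])
(0.6, 0.2, 0.36) 0.18000000000000005 [0.2  0.01 1.46 0.02 1.65 0.89]
('fore-straight', np.float64(0.217), [0.369, 0.149, 0.644], [0.357, 0.127, 0.428])
('fore-off', np.float64(0.178), [0.332, 0.141, 0.604], [0.357, 0.127, 0.428])
('tool', np.float64(0.222), [0.597, 0.197, 0.48], [0.781, 0.085, 0.425])
(0.649, 0.2115, 0.063) 0.17999999999999997 [0.2  0.32 1.61 0.02 1.18 0.9 ]
('fore-straight', np.float64(0.066), [0.394, 0.155, 0.48], [0.366, 0.129, 0.426])
('fore-off', np.float64(0.026), [0.369, 0.15, 0.442], [0.364, 0.13, 0.426])
('tool', np.float64(0.135), [0.647, 0.209, 0.183], [0.768, 0.148, 0.178])
```

```bash
sed -i 's/\[np.sin(psi),-np.cos(psi),0\]/[-np.sin(psi),np.cos(psi),0]/' ik.py
python3 -m creep '[{"hand":0.5,"translation":[-4.9,3.1,0.8],"delta_rot":[0,0,0]},{"hand":0.5,"translation":[-4.9,3.1,0.8],"delta_rot":[0,0,0]},{"hand":0.5,"translation":[-4.9,3.1,0.8],"delta_rot":[0,0,0]},{"hand":0.5,"translation":[-4.9,3.1,0.8],"delta_rot":[0,0,0]},{"hand":0.5,"translation":[-4.9,3.1,0.8],"delta_rot":[0,0,0]},{"hand":0.5,"translation":[-4.9,3.1,0.8],"delta_rot":[0,0,0]},{"hand":0.5,"translation":[-4.9,3.1,0.8],"delta_rot":[0,0,0]},{"hand":0.5,"translation":[-4.9,3.1,0.8],"delta_rot":[0,0,0]}]'
python3 -m creep '[{"hand":0.5,"translation":[-4.9,3.1,0.8],"delta_rot":[0,0,10]},{"hand":0.5,"translation":[0,0,0],"delta_rot":[0,0,10]},{"hand":0.5,"translation":[0,0,0],"delta_rot":[0,0,10]},{"hand":0.5,"translation":[0,0,0],"delta_rot":[0,0,10]},{"hand":0.5,"translation":[0,0,0],"delta_rot":[0,0,10]},{"hand":0.5,"translation":[0,0,0],"delta_rot":[0,0,7]},{"hand":0.5,"translation":[0,0,0],"delta_rot":[0,0,0]}]'
python3 log.py; python3 fit.py
python3 - <<'E'
from h import *
save('scene','scene1');save('top','top1')
plan([.649,.2115,.2],-.706)
E
```

```text
t: 3.35
tool_pos: [0.5119, 0.269, 0.3753]
tool_rot: [1.869, 2.524, 0.003]
contact_force: [0.2, 0.0, 0.2]
opening: 0.0432
t: 4.22
tool_pos: [0.5546, 0.2326, 0.3673]
tool_rot: [2.847, 1.329, 0.001]
contact_force: [-0.6, 0.7, 0.3]
opening: 0.0426
[[0.27345085024607074, -0.04767019212581758, 1.5034823076547903, -1.1289670164432754e-05, 1.6848873303864895, 0.9708651533582787], [0.5545652813645069, 0.23260288156930367, 0.3673220993865271], [2.84663247565411, 1.3286476059592311, 0.0013814631776269226]]
[0. 0. 0.]
[ 0. -0.  0.]
[ 0. -0.  0.]
[ 0. -0.  0.]
[ 0. -0.  0.]
[ 0.      0.0742  0.238   0.4264  0.0957  0.6099 -0.      0.      0.2715] 9.637935321493707e-07
[4.457 3.861 3.158 0.313 0.276 0.181 0.175 0.107 0.103]
pos [0.5546 0.2326 0.3673] tilt z [ 0.001  0.    -1.   ] psi -0.697 shift cm tool [ 4.43  8.59 16.74] yaw deg 0.52 q [ 0.274 -0.047  1.503 -0.     1.685  0.971] F [-0.8 -0.2  0.1] t 4.325 open 0.0426
```

View pics/scene1.png

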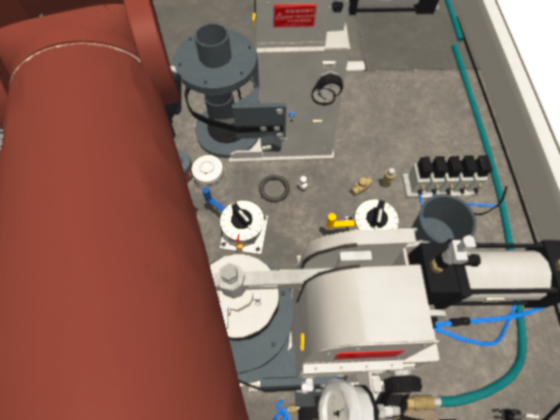

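View pics/top1.png

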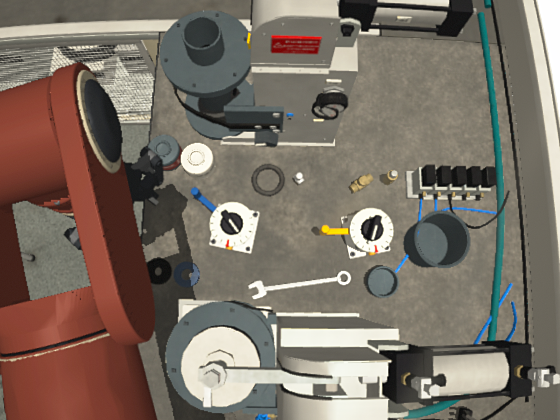

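```bash
cat > armcloud.py <<'E'
from ik import *
q=ctrl.get_obs()['q'];P,_=pts(q,p);print('joints in world',np.round(P,3).tolist())
e=np.array([np.cos(q[0]),np.sin(q[0])]);l=np.array([-e[1],e[0]])
import sys
for n in('top','scene'):
    z=np.load(f'pics/{n}{sys.argv[1]}.npz');X,c,ok=cloud(n,z['im'],z['d'])
    z0=np.load(f'pics/{n}0.npz');X0,c0,ok0=cloud(n,z0['im'],z0['d'])
    m=ok&((X[:,2]-X0[:,2]>.05)|~ok0|(np.abs(c-c0).max(1)>60))&(X[:,2]>.1)&(c[:,0]-c[:,2]>25)
    r=X[m][:,:2]@e;s=X[m][:,:2]@l;h=X[m][:,2]
    for a in np.arange(-.1,.9,.05):
        k=(r>=a)&(r<a+.05)
        if k.sum()>20: print(n,round(a,2),'lat',np.round(np.percentile(s[k],[1,99]),3),'z',np.round(np.percentile(h[k],[1,50,99]),3),'zlow @ lat',np.round(s[k][h[k].argmax()],3),k.sum())
print('plane lateral',P[:,:2]@l,'r',P[:,:2]@e)
E
python3 armcloud.py 1
```

```text
joints in world [[-0.02, 0.071, 0.238], [-0.039, 0.066, 0.664], [0.554, 0.233, 0.639], [0.555, 0.233, 0.367]]
top 0.35 lat [0.025 0.03 ] z [0.619 0.633 0.646] zlow @ lat 0.03 119
top 0.4 lat [0.018 0.106] z [0.621 0.663 0.673] zlow @ lat 0.077 10047
top 0.45 lat [0.017 0.114] z [0.595 0.663 0.668] zlow @ lat 0.075 10528
top 0.5 lat [0.017 0.115] z [0.593 0.65  0.676] zlow @ lat 0.028 6095
top 0.55 lat [0.016 0.114] z [0.57  0.671 0.682] zlow @ lat 0.027 9652
top 0.6 lat [0.016 0.07 ] z [0.647 0.676 0.682] zlow @ lat 0.031 2165
scene 0.2 lat [0.024 0.056] z [0.646 0.672 0.688] zlow @ lat 0.059 2158
scene 0.25 lat [0.025 0.098] z [0.647 0.685 0.691] zlow @ lat 0.071 29562
scene 0.3 lat [0.025 0.101] z [0.64  0.68  0.686] zlow @ lat 0.079 19840
scene 0.35 lat [0.026 0.106] z [0.637 0.674 0.681] zlow @ lat 0.073 12757
scene 0.4 lat [0.02 0.12] z [0.615 0.666 0.674] zlow @ lat 0.077 9232
scene 0.45 lat [0.018 0.115] z [0.628 0.662 0.668] zlow @ lat 0.074 7380
scene 0.5 lat [0.018 0.116] z [0.614 0.642 0.653] zlow @ lat 0.114 508
scene 0.55 lat [0.043 0.115] z [0.6   0.617 0.633] zlow @ lat 0.114 1172
plane lateral [0.07419372 0.07419372 0.07419372 0.07419105] r [ 5.82295982e-06 -2.01883894e-02  5.96656765e-01  5.96800207e-01]
```

```bash
cat >> ik.py <<'E'
from scipy.spatial import cKDTree
TR=cKDTree(C)
def axis(q):
    P,M5=pts(q,p);M3=E('z',q[0])@E('y',q[1]+q[2])
    K=[P[1]+M3@np.array(v) for v in([0,0,0],[.042,0,.267],[.0957,0,.462],[.0957,0,.61])]+[P[3]-.1*(P[3]-P[2])/.2715]
    return np.vstack([a+np.linspace(0,1,25)[:,None]*(b-a) for a,b in zip(K,K[1:])])
def cl(q):
    S=axis(q);d,i=TR.query(S);k=d.argmin();return d[k],S[k],C[i[k]]
lo=np.array([-3.01,-1.01,.06,-1.02,.09,-3.14]);hi=np.array([3.01,2.22,2.58,4.17,2.62,3.14])
def tilted(t,psi,az,ang,q0=[.2,.1,1.6,0,1.4,.9]):
    # lean wrist toward world azimuth az by ang
    T=R.from_rotvec(ang*np.array([-np.sin(az),np.cos(az),0])).as_matrix()
    s=ik(np.array(t),psi,T,q0);ok=s.cost<1e-8 and (s.x>lo).all() and (s.x<hi).all()
    return s.x,ok
E
python3 - <<'E'
from ik import *
for nm,t,psi in(('post0',(.649,.2115,.063),-.706),('post1',(.5605,.23,.063),.294),('knob0',(.588,.139,.079),-.957),('knob1',(.588,.139,.079),-1.742)):
    print(nm)
    for ang in(0,20,35,45):
        row=[]
        for az in np.radians(np.arange(0,360,30)) if ang else [0]:
            q,ok=tilted(t,psi,az,np.radians(ang));row.append(f"{cl(q)[0]:.3f}" if ok else ' no ')
        print(ang,*row)
    q,ok=tilted(t,psi,0,0);print(ok,np.round(q,2),cl(q))
E
```

```text
post0
0 0.064
20 0.068 0.087 0.096 0.098 0.087 0.065 0.036 0.011 0.028 0.053 0.071 0.072
35 0.011 0.060 0.107 0.121 0.113 0.070 0.016 0.002 0.016 0.037 0.052 0.026
45 0.002 0.053 0.109 0.133 0.123 0.074 0.009 0.001 0.001 0.017 0.033 0.002
True [0.21 0.34 1.59 0.   1.21 0.91] (np.float64(0.0643363329657706), array([0.39371291, 0.15811693, 0.47634552]), array([0.36581295, 0.12858916, 0.42645698]))
post1
0 0.050
20 0.067 0.084 0.098 0.105 0.094 0.068 0.038 0.014 0.001 0.004 0.028 0.049
35 0.071 0.094 0.121 0.136 0.120 0.086 0.034 0.003 0.001 0.009 0.047 0.059
45 0.042 0.093 0.129 0.150 0.134 0.089 0.014 0.005 0.005 0.003 0.038 0.060
True [ 0.27  0.18  1.79 -0.    1.18 -0.03] (np.float64(0.04991513446075176), array([0.36481431, 0.17654806, 0.44338824]), array([0.36379741, 0.12963826, 0.42636008]))
knob0
0 0.031
20 0.069 0.066 0.062 0.055 0.042 0.014 0.003 0.001 0.017 0.022 0.044 0.070
35 0.059 0.075 0.083 0.086 0.064 0.020 0.001 0.009 0.001 0.003 0.030 0.056
45 0.028 0.050 0.090 0.102 0.075 0.033 0.001 0.003 0.001 0.001 0.024 0.025
True [ 0.11  0.15  1.79 -0.    1.2   1.07] (np.float64(0.031016535934539964), array([0.38350499, 0.11661137, 0.4538791 ]), array([0.36832582, 0.12087285, 0.42716847]))
knob1
0 0.031
20 0.069 0.066 0.062 0.055 0.042 0.014 0.003 0.001 0.017 0.022 0.044 0.070
35 0.059 0.075 0.083 0.086 0.064 0.020 0.001 0.009 0.001 0.003 0.030 0.056
45 0.028 0.050 0.090 0.102 0.075 0.033 0.001 0.003 0.001 0.001 0.024 0.025
True [0.11 0.15 1.79 0.   1.2  1.85] (np.float64(0.031016535934545217), array([0.38350499, 0.11661137, 0.4538791 ]), array([0.36832582, 0.12087285, 0.42716847]))
```

```bash
cat > tube.py <<'E'
from ik import *
D=[json.loads(l) for l in open('log.txt')];q=D[4][0]
P,_=pts(q,p);M3=E('z',q[0])@E('y',q[1]+q[2]);Y=[]
for n in('top','scene'):
    z=np.load(f'pics/{n}1.npz');X,c,ok=cloud(n,z['im'],z['d'])
    m=ok&(c[:,0]-c[:,2]>25)&(X[:,2]>.5);Y.append((X[m]-P[1])@M3)
Y=np.vstack(Y)
for a in np.arange(.2,.72,.03):
    k=Y[(Y[:,2]>=a)&(Y[:,2]<a+.03)]
    if len(k)<50: continue
    s=least_squares(lambda v:np.hypot(k[:,0]-v[0],k[:,1]-v[1])-v[2],[.08,0,.05],loss='soft_l1',f_scale=.002)
    print(round(a,2),len(k),'circle x,y,r',np.round(s.x,3),'rms',round(np.sqrt(np.mean(s.fun**2)),4),'x',np.round(np.percentile(k[:,0],[1,99]),3),'y',np.round(np.percentile(k[:,1],[1,99]),3))
E
python3 tube.py
python3 - <<'E'
from ik import *
for az in(35,15,-10):
  for ang in(20,24,28):
    q,ok=tilted((.588,.139,.084),np.radians(az-90),np.radians(az),np.radians(ang))
    S=axis(q);d,i=TR.query(S); o=[(round(d[j*25:j*25+25].min(),3),np.round(C[i[j*25+d[j*25:j*25+25].argmin()]],2).tolist()) for j in range(4)]
    print(az,ang,ok,np.round(q,2),*o)
E
```

```text
0.23 174 circle x,y,r [0.062 0.037 0.088] rms 0.0003 x [0.027 0.05 ] y [-0.05  -0.044]
0.26 14057 circle x,y,r [ 0.055 -0.002  0.049] rms 0.0012 x [0.005 0.049] y [-0.05   0.022]
0.29 17516 circle x,y,r [ 0.061 -0.     0.05 ] rms 0.0017 x [0.008 0.052] y [-0.05   0.024]
0.32 13179 circle x,y,r [0.067 0.    0.05 ] rms 0.0018 x [0.015 0.061] y [-0.049  0.026]
0.35 10030 circle x,y,r [0.073 0.    0.049] rms 0.0018 x [0.021 0.068] y [-0.049  0.028]
0.38 7685 circle x,y,r [0.079 0.    0.048] rms 0.0019 x [0.028 0.075] y [-0.048  0.032]
0.41 9324 circle x,y,r [0.087 0.    0.048] rms 0.0019 x [0.036 0.089] y [-0.048  0.033]
0.44 13498 circle x,y,r [0.098 0.    0.051] rms 0.0031 x [0.043 0.106] y [-0.057  0.044]
0.47 13870 circle x,y,r [ 0.111 -0.004  0.059] rms 0.0055 x [0.051 0.12 ] y [-0.057  0.041]
0.5 4402 circle x,y,r [ 0.095 -0.01   0.053] rms 0.0053 x [0.054 0.132] y [-0.057  0.041]
0.53 3928 circle x,y,r [ 0.092 -0.009  0.054] rms 0.0041 x [0.053 0.133] y [-0.057  0.041]
0.56 7329 circle x,y,r [ 0.103 -0.026  0.043] rms 0.013 x [0.052 0.161] y [-0.058  0.041]
0.59 4244 circle x,y,r 
[... 1317 characters left out ...]
 0.12, 0.43]) (np.float64(0.1), [0.77, 0.09, 0.33]) (np.float64(0.1), [0.77, 0.09, 0.33])
-10 20 True [0.07 0.35 1.57 0.08 1.56 1.8 ] (np.float64(0.083), [0.36, 0.12, 0.43]) (np.float64(0.072), [0.37, 0.12, 0.43]) (np.float64(0.097), [0.77, 0.09, 0.33]) (np.float64(0.097), [0.77, 0.09, 0.33])
-10 24 True [0.07 0.39 1.53 0.1  1.63 1.8 ] (np.float64(0.08), [0.37, 0.12, 0.43]) (np.float64(0.077), [0.37, 0.12, 0.43]) (np.float64(0.079), [0.77, 0.09, 0.33]) (np.float64(0.079), [0.77, 0.09, 0.33])
-10 28 True [0.06 0.44 1.49 0.11 1.69 1.79] (np.float64(0.081), [0.37, 0.12, 0.43]) (np.float64(0.081), [0.37, 0.12, 0.43]) (np.float64(0.063), [0.77, 0.09, 0.33]) (np.float64(0.063), [0.77, 0.09, 0.33])
```

```bash
sed -i 's/\[.042,0,.267\],\[.0957,0,.462\]/[.053,0,.26],[.09,0,.43],[.0957,0,.5]/' ik.py
cat >> ik.py <<'E'
def orient(psi,az,ang):
    T=R.from_rotvec(ang*np.array([-np.sin(az),np.cos(az),0])).as_matrix()
    return T@np.c_[[-np.sin(psi),np.cos(psi),0],[np.cos(psi),np.sin(psi),0],[0,0,-1]]
def go(g,psi,az,ang,back=0,grasp=.011):
    """grasp point g world; report rot (tool axes, deg) then shift in the NEW tool axes, cm"""
    o=ctrl.get_obs();M=R.from_rotvec(o['tool_rot']).as_matrix();N=orient(psi,az,np.radians(ang))
    t=np.array(g)+N[:,2]*(grasp-back)
    print('pos',np.round(o['tool_pos'],4),'target',np.round(t,4),'F',np.round(o['contact_force'],1),'open',round(o['opening'],4),'t',o['t'])
    print('rot deg',np.round(np.degrees(R.from_matrix(M.T@N).as_rotvec()),2),'shift new axes',np.round(N.T@(t-o['tool_pos'])*100,2),'shift now axes',np.round(M.T@(t-o['tool_pos'])*100,2))
    q,ok=tilted(t,psi,az,np.radians(ang),ctrl.get_obs()['q']);print(ok,np.round(q,2),'clear',round(cl(q)[0],3),np.round(cl(q)[2],2))
E
python3 - <<'E'
from ik import *
c=np.array([.588,.139]);a=.863
for a in(.863,1.2,1.5,1.863):
  for b in(.12,0):
    e=np.array([np.cos(a),np.sin(a)]);print(a,b);go([*(c+.095*e),.077],a-np.pi/2,a,25,b)
E
```

```text
0.863 0.12
pos [0.5546 0.2326 0.3673] target [0.6797 0.2462 0.1758] F [-0.8 -0.2  0.1] open 0.0426 t 4.325
rot deg [  0.15 -25.02   0.61] shift new axes [16.4   8.63 13.49] shift now axes [ 9.06  8.72 19.16]
True [ 0.33  0.57  1.14 -0.22  1.81  1.02] clear 0.107 [0.8  0.23 0.24]
0.863 0
pos [0.5546 0.2326 0.3673] target [0.6467 0.2076 0.067 ] F [-0.8 -0.2  0.1] open 0.0426 t 4.325
rot deg [  0.15 -25.02   0.61] shift new axes [16.4   8.63 25.49] shift now axes [ 3.99  8.66 30.03]
True [ 0.29  0.56  1.33 -0.23  1.62  1.03] clear 0.089 [0.36 0.13 0.43]
1.2 0.12
pos [0.5546 0.2326 0.3673] target [0.6391 0.2705 0.1758] F [-0.8 -0.2  0.1] open 0.0426 t 4.325
rot deg [ -4.06 -24.8  -18.4 ] shift new axes [14.07  6.51 14.57] shift now axes [ 8.32  4.05 19.16]
True [ 0.41  0.46  1.28 -0.31  1.71  0.79] clear 0.148 [0.36 0.13 0.43]
1.2 0
pos [0.5546 0.2326 0.3673] target [0.6207 0.2232 0.067 ] F [-0.8 -0.2  0.1] open 0.0426 t 4.325
rot deg [ -4.06 -24.8  -18.4 ] shift new axes [14.07  6.51 26.57] shift now axes [ 3.51  5.67 30.03]
True [ 0.36  0.48  1.44 -0.32  1.52  0.8 ] clear 0.102 [0.36 0
[... 417 characters left out ...]
1] shift new axes [12.63  4.   27.24] shift now axes [ 2.27  3.27 30.03]
True [ 0.41  0.39  1.57 -0.39  1.41  0.59] clear 0.11 [0.36 0.13 0.43]
1.863 0.12
pos [0.5546 0.2326 0.3673] target [0.5474 0.2741 0.1758] F [-0.8 -0.2  0.1] open 0.0426 t 4.325
rot deg [-12.33 -22.93 -55.75] shift new axes [11.88  0.5  15.59] shift now axes [ 2.71 -3.22 19.15]
True [ 0.53  0.16  1.65 -0.43  1.45  0.31] clear 0.162 [0.35 0.13 0.42]
1.863 0
pos [0.5546 0.2326 0.3673] target [0.562  0.2255 0.067 ] F [-0.8 -0.2  0.1] open 0.0426 t 4.325
rot deg [-12.33 -22.93 -55.75] shift new axes [11.88  0.5  27.59] shift now axes [-0.08  1.01 30.03]
True [ 0.45  0.25  1.75 -0.46  1.25  0.32] clear 0.108 [0.37 0.17 0.34]
```

```bash
python3 -m creep '[{"hand":0.5,"translation":[0,0,0],"delta_rot":[0,-8.3,0.2]},{"hand":0.5,"translation":[0,0,0],"delta_rot":[0,-8.3,0.2]},{"hand":0.5,"translation":[0,0,0],"delta_rot":[0,-8.4,0.2]},{"hand":0.5,"translation":[3.3,1.7,2.7],"delta_rot":[0,0,0]},{"hand":0.5,"translation":[3.3,1.7,2.7],"delta_rot":[0,0,0]},{"hand":0.5,"translation":[3.3,1.7,2.7],"delta_rot":[0,0,0]},{"hand":0.5,"translation":[3.3,1.7,2.7],"delta_rot":[0,0,0]},{"hand":0.5,"translation":[3.2,1.8,2.7],"delta_rot":[0,0,0]}]' 
python3 -m creep '[{"hand":0.5,"translation":[0,0,0],"delta_rot":[0,0,0]}]'
python3 - <<'E'
from ik import *
a=.863;e=np.array([np.cos(a),np.sin(a)]);go([*(np.array([.588,.139])+.095*e),.077],a-np.pi/2,a,25,0)
im,d=save('top','top2');save('scene','scene2')
E
```

```text
t: 5.32
tool_pos: [0.6807, 0.2461, 0.1744]
tool_rot: [2.635, 1.213, -0.583]
contact_force: [-0.8, 0.1, 0.3]
opening: 0.0425
t: 5.45
tool_pos: [0.6786, 0.2449, 0.1698]
tool_rot: [2.634, 1.212, -0.596]
contact_force: [-0.9, 0.9, -0.1]
opening: 0.0428
pos [0.6786 0.2449 0.1698] target [0.6467 0.2076 0.067 ] F [-0.9  0.9 -0.1] open 0.0428 t 5.45
rot deg [-0.18  0.43  0.02] shift new axes [-0.1  -0.   11.38] shift now axes [-1.000e-02  4.000e-02  1.138e+01]
True [ 0.29  0.56  1.33 -0.23  1.62  1.03] clear 0.089 [0.36 0.13 0.43]
```

View pics/top2.png

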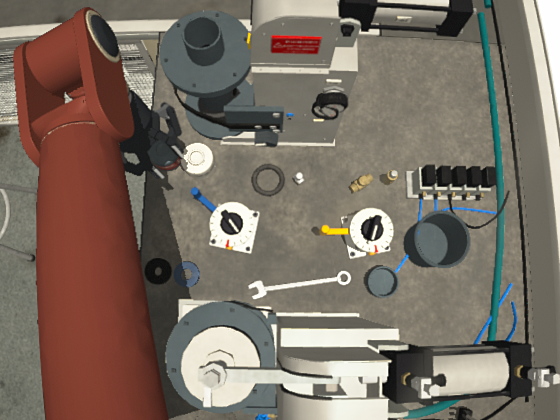

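```bash
python3 -m creep '[{"hand":0.5,"translation":[0,0,2.5],"delta_rot":[0,0,0]},{"hand":0.5,"translation":[0,0,2.5],"delta_rot":[0,0,0]},{"hand":0.5,"translation":[0,0,2],"delta_rot":[0,0,0]},{"hand":0.5,"translation":[0,0,0],"delta_rot":[0,0,0]}]'
python3 - <<'E'
from ik import *
a=.863;e=np.array([np.cos(a),np.sin(a)]);go([*(np.array([.588,.139])+.095*e),.077],a-np.pi/2,a,25,0)
im,d=save('top','top3')
cv2.imwrite('pics/top3c.png',cv2.resize(im[110:270,120:280],None,fx=3.7,fy=3.7,interpolation=cv2.INTER_CUBIC)[:,:,::-1])
E
```

```text
t: 6.05
tool_pos: [0.6598, 0.223, 0.1123]
tool_rot: [2.636, 1.211, -0.585]
contact_force: [-0.0, 0.4, 1.2]
opening: 0.0425
pos [0.6598 0.223  0.1123] target [0.6467 0.2076 0.067 ] F [-0.   0.4  1.2] open 0.0425 t 6.05
rot deg [ 0.04  0.06 -0.1 ] shift new axes [0.08 0.01 4.96] shift now axes [0.09 0.   4.95]
True [ 0.29  0.56  1.33 -0.23  1.62  1.03] clear 0.089 [0.36 0.13 0.43]
```

View pics/top3c.png

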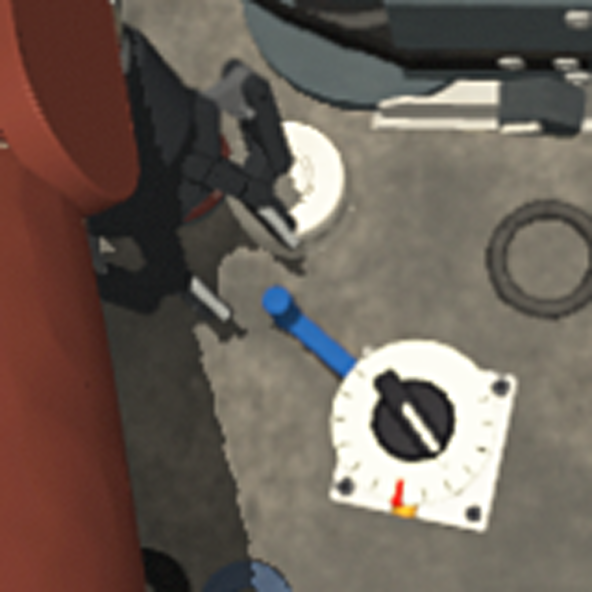

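```bash
python3 -m creep '[{"hand":0.5,"translation":[0,0,1.7],"delta_rot":[0,0,0]},{"hand":0.5,"translation":[0,0,1.7],"delta_rot":[0,0,0]},{"hand":0.5,"translation":[0.1,0,1.5],"delta_rot":[0,0,0]},{"hand":0.5,"translation":[0,0,0],"delta_rot":[0,0,0]}]'
python3 - <<'E'
from ik import *
a=.863;e=np.array([np.cos(a),np.sin(a)]);go([*(np.array([.588,.139])+.095*e),.077],a-np.pi/2,a,25,0)
im,d=save('top','top4')
cv2.imwrite('pics/top4c.png',cv2.resize(im[110:270,120:280],None,fx=3.7,fy=3.7,interpolation=cv2.INTER_CUBIC)[:,:,::-1])
E
```

```text
t: 6.6
tool_pos: [0.6463, 0.2074, 0.065]
tool_rot: [2.635, 1.211, -0.59]
contact_force: [-0.2, -0.1, -0.5]
opening: 0.0429
pos [0.6463 0.2074 0.065 ] target [0.6467 0.2076 0.067 ] F [-0.2 -0.1 -0.5] open 0.0429 t 6.6
rot deg [-0.06  0.21 -0.09] shift new axes [-0.04  0.02 -0.2 ] shift now axes [-0.04  0.02 -0.2 ]
True [ 0.29  0.56  1.33 -0.23  1.62  1.03] clear 0.089 [0.36 0.13 0.43]
```

View pics/top4c.png

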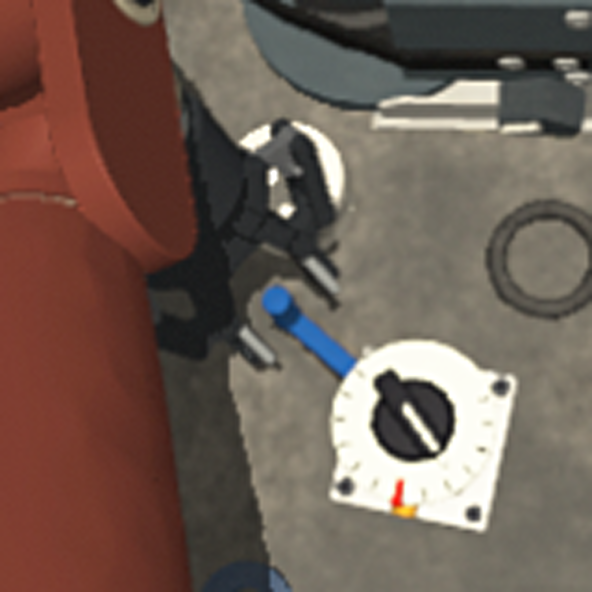

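```bash
python3 -m creep '[{"hand":0.1,"translation":[0,0,0],"delta_rot":[0,0,0]},{"hand":0.1,"translation":[0,0,0],"delta_rot":[0,0,0]},{"hand":0.1,"translation":[0,0,0],"delta_rot":[0,0,0]},{"hand":0.1,"translation":[0,0,0],"delta_rot":[0,0,0]}]' 25
cat > arc.py <<'E'
from ik import *
# per-row arc step (ang deg about knob axis) in tool axes
import sys
o=ctrl.get_obs();M=R.from_rotvec(o['tool_rot']).as_matrix();c=np.array([.588,.139,0]);da=np.radians(float(sys.argv[1]))
W=E('z',da);t=c+W@(o['tool_pos']-c);print('shift',np.round(M.T@(t-o['tool_pos'])*100,3),'rot',np.round(M.T@[0,0,np.degrees(da)],2))
v=o['tool_pos']-c-M[:,2]*.011; a=np.arctan2(v[1],v[0]);print('grasp r',np.hypot(v[0],v[1]),'ang',a,'z',v[2],'F',np.round(o['contact_force'],1),'rad/tan F',np.round([o['contact_force'][:2]@[np.cos(a),np.sin(a)],o['contact_force'][:2]@[-np.sin(a),np.cos(a)]],1),'open',o['opening'],'t',o['t'])
E
python3 arc.py 5;python3 arc.py 10
```

```text
t: 7.15
tool_pos: [0.6485, 0.2089, 0.0685]
tool_rot: [2.637, 1.211, -0.58]
contact_force: [1.1, 2.6, 2.7]
opening: 0.0151
shift [-0.03  -0.806  0.011] rot [-2.1   0.01 -4.54]
grasp r 0.09706328330112746 ang 0.8581771587906962 z 0.07848599716155912 F [1.1 2.6 2.7] rad/tan F [2.7 0.9] open 0.01510711025189426 t 7.15
shift [-0.123 -1.606  0.052] rot [-4.21  0.03 -9.07]
grasp r 0.09706328330112746 ang 0.8581771587906962 z 0.07848599716155912 F [1.1 2.6 2.7] rad/tan F [2.7 0.9] open 0.01510711025189426 t 7.15
```

```bash
python3 -m creep '[{"hand":0.1,"translation":[-0.03,-0.81,0.01],"delta_rot":[-2.1,0,-4.54]},{"hand":0.1,"translation":[-0.03,-0.81,0.01],"delta_rot":[-2.1,0,-4.54]},{"hand":0.1,"translation":[-0.03,-0.81,0.01],"delta_rot":[-2.1,0,-4.54]},{"hand":0.1,"translation":[-0.03,-0.81,0.01],"delta_rot":[-2.1,0,-4.54]},{"hand":0.1,"translation":[0,0,0],"delta_rot":[0,0,0]}]'; python3 arc.py 5
```

```text
t: 7.78
tool_pos: [0.6201, 0.2254, 0.0685]
tool_rot: [2.341, 1.62, -0.517]
contact_force: [-1.8, 2.7, 4.1]
opening: 0.0155
shift [-0.035 -0.803  0.015] rot [-2.11  0.01 -4.53]
grasp r 0.09685392594900157 ang 1.2150166508212497 z 0.07844403188317747 F [-1.8  2.7  4.1] rad/tan F [1.9 2.6] open 0.015525957234307846 t 7.775
```

```bash
python3 -m creep '[{"hand":0.1,"translation":[-0.03,-0.81,0.01],"delta_rot":[-2.1,0,-4.54]},{"hand":0.1,"translation":[-0.03,-0.81,0.01],"delta_rot":[-2.1,0,-4.54]},{"hand":0.1,"translation":[-0.03,-0.81,0.01],"delta_rot":[-2.1,0,-4.54]},{"hand":0.1,"translation":[-0.03,-0.81,0.01],"delta_rot":[-2.1,0,-4.54]},{"hand":0.1,"translation":[-0.03,-0.81,0.01],"delta_rot":[-2.1,0,-4.54]},{"hand":0.1,"translation":[-0.03,-0.81,0.01],"delta_rot":[-2.1,0,-4.54]}]'; python3 arc.py 2; python3 -m creep '[{"hand":0.1,"translation":[0,-0.32,0],"delta_rot":[-0.84,0,-1.81]},{"hand":0.1,"translation":[0,-0.32,0],"delta_rot":[-0.84,0,-1.81]}]';python3 arc.py 2;  python3 -m creep '[{"hand":0.1,"translation":[0,-0.32,0],"delta_rot":[-0.84,0,-1.81]}]';python3 arc.py 2
```

```text
t: 8.52
tool_pos: [0.5737, 0.2298, 0.0685]
tool_rot: [1.797, 2.121, -0.396]
contact_force: [3.3, 1.4, 1.1]
opening: 0.015
shift [-0.003 -0.321  0.001] rot [-0.85  0.   -1.81]
grasp r 0.09657041790413706 ang 1.7278924007800187 z 0.07844461114344933 F [3.3 1.4 1.1] rad/tan F [ 0.9 -3.5] open 0.015005169036986675 t 8.525
t: 8.78
tool_pos: [0.5671, 0.2285, 0.0685]
tool_rot: [1.719, 2.176, -0.381]
contact_force: [3.6, 0.9, 2.7]
opening: 0.015
shift [-0.004 -0.321  0.002] rot [-0.85  0.   -1.81]
grasp r 0.09659319020190218 ang 1.8006218179494955 z 0.07844276216332455 F [3.6 0.9 2.7] rad/tan F [ 0.1 -3.7] open 0.0150379449659961 t 8.775
t: 8.9
tool_pos: [0.5638, 0.2277, 0.0684]
tool_rot: [1.677, 2.204, -0.372]
contact_force: [3.5, -0.5, 3.5]
opening: 0.0148
shift [-0.004 -0.321  0.002] rot [-0.85  0.   -1.81]
grasp r 0.09658200584698323 ang 1.8369200681019646 z 0.07839598965792118 F [ 3.5 -0.5  3.5] rad/tan F [-1.4 -3.2] open 0.014781804868935128 t 8.9
```

Friction-only so far (~3.5 N); continue in small steps until the force climbs.

```bash
for i in 1 2; do python3 -m creep '[{"hand":0.1,"translation":[0,-0.2,0],"delta_rot":[-0.53,0,-1.13]}]' >/dev/null;python3 arc.py 2|tail -1; done
```

```text
grasp r 0.09660301244566975 ang 1.8577042534955006 z 0.0784894515565213 F [ 8.9 -1.1  0.9] rad/tan F [-3.6 -8.2] open 0.01496753393203867 t 9.025
grasp r 0.0965021347592325 ang 1.8611227569389368 z 0.07854445088255736 F [17.2 -0.8 -5.1] rad/tan F [ -5.7 -16.3] open 0.014977394062556276 t 9.15
```

```bash
python3 -m creep '[{"hand":0.1,"translation":[0,0,0],"delta_rot":[0,0,0]}]' >/dev/null;python3 arc.py 2|tail -1; python3 -m creep '[{"hand":0.45,"translation":[0,0,0],"delta_rot":[0,0,0]},{"hand":0.45,"translation":[0,0,0],"delta_rot":[0,0,0]},{"hand":0.45,"translation":[0,0,-2],"delta_rot":[0,0,0]},{"hand":0.45,"translation":[0,0,-3],"delta_rot":[0,0,0]},{"hand":0.45,"translation":[0,0,-4],"delta_rot":[0,0,0]},{"hand":0.45,"translation":[0,0,-5],"delta_rot":[0,0,0]},{"hand":0.45,"translation":[0,0,0],"delta_rot":[0,0,0]}]'
python3 - <<'E'
from ik import *
im,d=save('top','top5');im2,_=save('scene','scene5')
cv2.imwrite('pics/top5c.png',np.hstack([cv2.resize(x,None,fx=4,fy=4,interpolation=cv2.INTER_CUBIC) for x in(im[170:270,170:270],im2[170:270,180:280])])[:,:,::-1])
az=np.radians(35);
for ang in(20,22,24):
  for b in(.15,0): go([.588,.139,.093],az-np.pi/2,az,ang,b)
E
```

```text
grasp r 0.09645854889617692 ang 1.8607127419966525 z 0.07851342277193085 F [13.3 -0.  -2.9] rad/tan F [ -3.8 -12.8] open 0.015284917347582165 t 9.275
t: 10.15
tool_pos: [0.5428, 0.2863, 0.2016]
tool_rot: [1.627, 2.235, -0.348]
contact_force: [0.1, -0.1, 0.4]
opening: 0.0386
pos [0.541  0.284  0.1962] target [0.6269 0.1663 0.2236] F [ 0.1 -0.5 -0.2] open 0.038 t 10.25
rot deg [27.93  4.27 67.38] shift new axes [-0.67 14.57 -2.68] shift now axes [-13.71   4.56   3.36]
True [ 0.2   0.33  1.35 -0.14  1.78  1.15] clear 0.13 [0.36 0.13 0.43]
pos [0.541  0.284  0.1962] target [0.5849 0.1368 0.0827] F [ 0.1 -0.5 -0.2] open 0.038 t 10.25
rot deg [27.93  4.27 67.38] shift new axes [-0.67 14.57 12.32] shift now axes [-9.12 -0.36 16.77]
True [ 0.17  0.35  1.58 -0.15  1.54  1.16] clear 0.056 [0.37 0.13 0.43]
pos [0.541  0.284  0.1962] target [0.6307 0.1689 0.2219] F [ 0.1 -0.5 -0.2] open 0.038 t 10.25
rot deg [29.1   2.55 66.87] shift new axes [-0.28 14.57 -2.66] shift now axes [-13.52   4.99   3.46]
True [ 0.21  0.36  1.32 -0.15  1.81  1.16] clear 0.13 [0.36 0.13 0.43]
pos [0.541  0.284  0.1962] target [0.5846 0.1366 0.0828] F [ 0.1 -0.5 -0.2] open 0.038 t 10.25
rot deg [29.1   2.55 66.87] shift new axes [-0.28 14.57 12.34] shift now axes [-9.14 -0.39 16.77]
True [ 0.18  0.37  1.56 -0.16  1.57  1.17] clear 0.058 [0.37 0.13 0.43]
pos [0.541  0.284  0.1962] target [0.6343 0.1714 0.22  ] F [ 0.1 -0.5 -0.2] open 0.038 t 10.25
rot deg [30.26  0.82 66.35] shift new axes [ 0.11 14.57 -2.66] shift now axes [-13.32   5.41   3.58]
True [ 0.22  0.39  1.29 -0.16  1.84  1.16] clear 0.13 [0.36 0.13 0.43]
pos [0.541  0.284  0.1962] target [0.5843 0.1364 0.083 ] F [ 0.1 -0.5 -0.2] open 0.038 t 10.25
rot deg [30.26  0.82 66.35] shift new axes [ 0.11 14.57 12.34] shift now axes [-9.16 -0.43 16.76]
True [ 0.18  0.39  1.54 -0.17  1.6   1.17] clear 0.059 [0.37 0.13 0.43]
```

View pics/top5c.png

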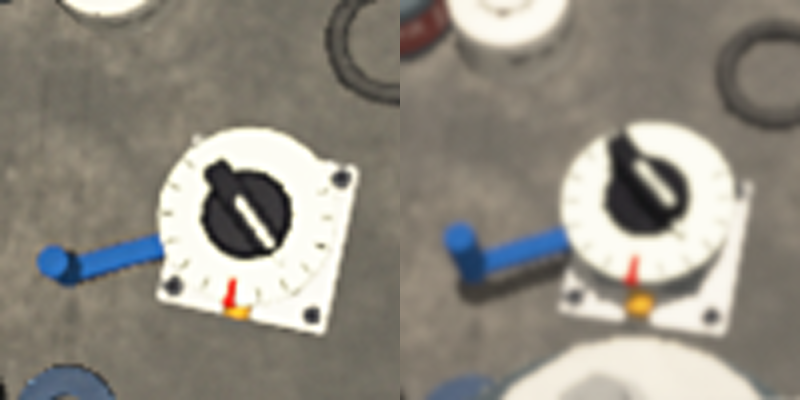

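Run:
```python
from ik import *
for az in(37,15,-8):
  for ang in(18,22,26,30):
    N=orient(np.radians(az-90),np.radians(az),np.radians(ang));t=np.array([.588,.139,.098])+.011*N[:,2]
    q,ok=tilted(t,np.radians(az-90),np.radians(az),np.radians(ang))
    S=axis(q);d,i=TR.query(S);n=75
    P,_=pts(q,p);M4=E('z',q[0])@E('y',q[1]+q[2])@E('z',q[3])
    w=[round(TR.query(P[2]+M4@[0,s,0])[0],3) for s in(-.05,-.025,0,.04)]
    zt=t[2]-.008*np.cos(np.radians(ang))-.011*np.sin(np.radians(ang))
    print(az,ang,ok,np.round(q,2),'fore',round(d[:n].min(),3),'end',round(d[n:].min(),3),'wrist',w,np.round(P[2],3),'tip z',round(zt,4))
```

```text
37 18 True [ 0.17  0.32  1.6  -0.14  1.51  1.12] fore 0.055 end 0.15 wrist [0.119, 0.135, 0.153, 0.174] [0.652 0.187 0.346] tip z 0.0765
37 22 True [ 0.18  0.36  1.56 -0.17  1.57  1.14] fore 0.059 end 0.14 wrist [0.111, 0.129, 0.149, 0.161] [0.666 0.198 0.34 ] tip z 0.0763
37 26 True [ 0.19  0.4   1.52 -0.19  1.63  1.15] fore 0.063 end 0.129 wrist [0.105, 0.126, 0.139, 0.148] [0.679 0.208 0.332] tip z 0.0761
37 30 True [ 0.2   0.44  1.48 -0.22  1.7   1.15] fore 0.065 end 0.118 wrist [0.102, 0.12, 0.124, 0.137] [0.692 0.217 0.324] tip z 0.076
15 18 True [ 0.13  0.33  1.58 -0.04  1.54  1.44] fore 0.057 end 0.126 wrist [0.101, 0.111, 0.126, 0.155] [0.666 0.16  0.346] tip z 0.0765
15 22 True [ 0.13  0.37  1.54 -0.05  1.61  1.45] fore 0.061 end 0.115 wrist [0.085, 0.098, 0.115, 0.144] [0.682 0.164 0.34 ] tip z 0.0763
15 26 True [ 0.13  0.42  1.5  -0.06  1.68  1.45] fore 0.063 end 0.105 wrist [0.071, 0.086, 0.106, 0.127] [0.698 0.169 0.332] tip z 0.0761
15 30 True [ 0.14  0.46  1.46 -0.06  1.75  1.45] fore 0.065 end 0.099 wrist [0.059, 0.078, 0.099, 0.11] [0.714 0.173 0.324] tip z 0.076
-8 18 True [0.08 0.32 1.6  0.07 1.53 1.78] fore 0.06 end 0.11 wrist [0.101, 0.103, 0.11, 0.131] [0.668 0.128 0.346] tip z 0.0765
-8 22 True [0.07 0.36 1.56 0.08 1.6  1.77] fore 0.064 end 0.093 wrist [0.084, 0.086, 0.093, 0.115] [0.685 0.125 0.34 ] tip z 0.0763
-8 26 True [0.07 0.4  1.52 0.09 1.67 1.77] fore 0.067 end 0.077 wrist [0.068, 0.07, 0.077, 0.101] [0.701 0.123 0.332] tip z 0.0761
-8 30 True [0.06 0.44 1.48 0.1  1.73 1.77] fore 0.07 end 0.062 wrist [0.055, 0.055, 0.062, 0.088] [0.717 0.121 0.324] tip z 0.076
```

```bash
python3 -m creep '[{"hand":0.6,"translation":[0,0,0],"delta_rot":[3.72,0.18,8.33]},{"hand":0.6,"translation":[0,0,0],"delta_rot":[3.72,0.18,8.33]},{"hand":0.6,"translation":[0,0,0],"delta_rot":[3.72,0.18,8.33]},{"hand":0.6,"translation":[0,0,0],"delta_rot":[3.72,0.18,8.33]},{"hand":0.6,"translation":[0,0,0],"delta_rot":[3.72,0.18,8.33]},{"hand":0.6,"translation":[0,0,0],"delta_rot":[3.72,0.18,8.33]},{"hand":0.6,"translation":[0,0,0],"delta_rot":[3.72,0.18,8.33]},{"hand":0.6,"translation":[0,0,0],"delta_rot":[3.72,0.18,8.33]}]'
python3 -m creep '[{"hand":0.6,"translation":[0,0,0],"delta_rot":[0,0,0]}]'
python3 - <<'E'
from ik import *
az=.6136
for b in(.12,0): go([.588,.139,.098],az-np.pi/2,az,24,b)
E
```

```text
t: 11.25
tool_pos: [0.5402, 0.2826, 0.1928]
tool_rot: [2.828, 0.88, -0.589]
contact_force: [-0.5, 0.3, 0.1]
opening: 0.051
t: 11.38
tool_pos: [0.5408, 0.2819, 0.1931]
tool_rot: [2.825, 0.887, -0.587]
contact_force: [0.1, 0.2, 0.3]
opening: 0.0513
pos [0.5408 0.2819 0.1931] target [0.6242 0.1645 0.1976] F [0.1 0.2 0.3] open 0.0513 t 11.375
rot deg [-0.06 -0.5  -0.27] shift new axes [-0.12 14.4  -0.43] shift now axes [-0.05 14.4  -0.45]
True [ 0.21  0.38  1.34 -0.16  1.8   1.16] clear 0.118 [0.37 0.13 0.43]
pos [0.5408 0.2819 0.1931] target [0.5843 0.1364 0.088 ] F [0.1 0.2 0.3] open 0.0513 t 11.375
rot deg [-0.06 -0.5  -0.27] shift new axes [-0.12 14.4  11.57] shift now axes [-0.16 14.41 11.55]
True [ 0.18  0.38  1.54 -0.17  1.61  1.17] clear 0.061 [0.37 0.13 0.43]
```

```bash
python3 -m creep '[{"hand":0.6,"translation":[0,3.6,-0.1],"delta_rot":[0,-0.2,0]},{"hand":0.6,"translation":[0,3.6,-0.1],"delta_rot":[0,-0.2,0]},{"hand":0.6,"translation":[0,3.6,-0.1],"delta_rot":[0,0,-0.2]},{"hand":0.6,"translation":[0,3.6,0],"delta_rot":[0,0,0]},{"hand":0.6,"translation":[0,0,2.5],"delta_rot":[0,0,0]},{"hand":0.6,"translation":[0,0,2.5],"delta_rot":[0,0,0]},{"hand":0.6,"translation":[0,0,0],"delta_rot":[0,0,0]},{"hand":0.6,"translation":[0,0,0],"delta_rot":[0,0,0]}]'
python3 - <<'E'
from ik import *
az=.6136
for b in(0,): go([.588,.139,.098],az-np.pi/2,az,24,b)
im,d=save('top','top6');im2,_=save('scene','scene6')
cv2.imwrite('pics/top6c.png',np.hstack([cv2.resize(x,None,fx=2.6,fy=2.6,interpolation=cv2.INTER_CUBIC) for x in(im[120:270,130:280],im2[120:270,130:280])])[:,:,::-1])
E
```

```text
t: 12.38
tool_pos: [0.6083, 0.1546, 0.1524]
tool_rot: [2.82, 0.894, -0.592]
contact_force: [0.3, 0.2, 0.5]
opening: 0.0511
pos [0.6083 0.1546 0.1524] target [0.5843 0.1364 0.088 ] F [0.3 0.2 0.5] open 0.0511 t 12.375
rot deg [ 0.03 -0.29 -0.  ] shift new axes [-0.12  0.11  7.11] shift now axes [-0.16  0.11  7.11]
True [ 0.18  0.38  1.54 -0.17  1.61  1.17] clear 0.061 [0.37 0.13 0.43]
```

View pics/top6c.png

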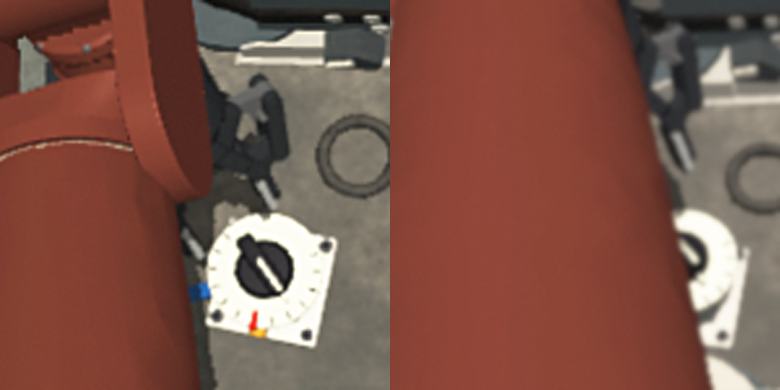

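View pics/top6.png

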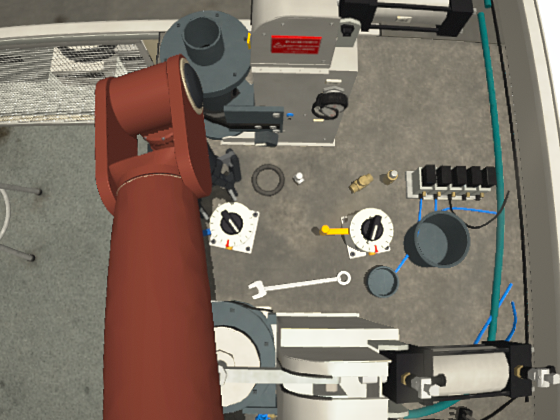

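Run:
```python
from ik import *
o=ctrl.get_obs();M=R.from_rotvec(o['tool_rot']).as_matrix()
P,_=pts(o['q'],p);print(np.round(P,3).tolist())
z=np.load('pics/top6.npz');X,c,ok=cloud('top',z['im'],z['d'])
A=X[ok&(c[:,0]-c[:,2]>30)&(X[:,2]>.25)&(X[:,1]>.05)&(X[:,1]<.4)&(X[:,0]>.3)]
far=A[A[:,0]>.55];print('far',far.min(0),far.max(0))
d,i=TR.query(far);print(d.min(),far[d.argmin()],C[i[d.argmin()]])
B=far+.071*M[:,2];d,i=TR.query(B);print(d.min(),B[d.argmin()],C[i[d.argmin()]])
```

```text
[[-0.015, 0.073, 0.238], [0.137, 0.104, 0.635], [0.698, 0.218, 0.402], [0.609, 0.155, 0.153]]
far [0.55000299 0.0502633  0.33676953] [0.80717187 0.28126962 0.49177378]
4.066332534677053e-06 [0.77878975 0.05459305 0.39066452] [0.77879187 0.05459305 0.39066105]
0.0004881073209101422 [0.78027504 0.07585728 0.31776651] [0.78072469 0.07573499 0.31791181]
```

Run:
```python
from ik import *
o=ctrl.get_obs();M=R.from_rotvec(o['tool_rot']).as_matrix()
z=np.load('pics/top6.npz');X,c,ok=cloud('top',z['im'],z['d'])
A=X[ok&(c[:,0]-c[:,2]>30)&(X[:,2]>.25)&(X[:,1]>.12)&(X[:,1]<.4)&(X[:,0]>.3)]
far=A[A[:,0]>.55]
d0=TR.query(far)[0];far=far[d0>.01];print('far',far.min(0),far.max(0))
for s in(0,.071):
    B=far+s*M[:,2];d,i=TR.query(B);print(d.min(),B[d.argmin()],C[i[d.argmin()]])
for x in np.arange(.55,.85,.03):
    k=far[(far[:,0]>x)&(far[:,0]<x+.03)]
    if len(k):print(round(x,2),'y',np.round(np.percentile(k[:,1],[0,100]),3),'z',np.round(np.percentile(k[:,2],[0,100]),3))
```

```text
far [0.55000299 0.1299266  0.33676953] [0.7472969  0.28126962 0.49177378]
0.08859324004196344 [0.74583369 0.1705297  0.41154378] [0.78284183 0.09036699 0.40425677]
0.0796656814728789 [0.72262979 0.15409811 0.34648548] [0.77129642 0.09233413 0.33370303]
0.55 y [0.13  0.255] z [0.411 0.492]
0.58 y [0.131 0.262] z [0.398 0.477]
0.61 y [0.136 0.267] z [0.367 0.475]
0.64 y [0.143 0.273] z [0.337 0.469]
0.67 y [0.148 0.28 ] z [0.374 0.462]
0.7 y [0.165 0.281] z [0.408 0.456]
0.73 y [0.17  0.214] z [0.412 0.447]
```

Plenty of room at the wrist. Descend onto the bar.

```bash
python3 -m creep '[{"hand":0.6,"translation":[-0.1,0.1,2],"delta_rot":[0,-0.2,0]},{"hand":0.6,"translation":[0,0,1.5],"delta_rot":[0,0,0]},{"hand":0.6,"translation":[0,0,1.2],"delta_rot":[0,0,0]},{"hand":0.6,"translation":[0,0,0],"delta_rot":[0,0,0]}]'
python3 - <<'E'
from ik import *
az=.6136
go([.588,.139,.098],az-np.pi/2,az,24,0)
im,d=save('top','top7')
cv2.imwrite('pics/top7c.png',cv2.resize(im[150:270,150:290],None,fx=5,fy=5,interpolation=cv2.INTER_CUBIC)[:,:,::-1])
E
```

```text
t: 12.98
tool_pos: [0.591, 0.1415, 0.1075]
tool_rot: [2.819, 0.891, -0.602]
contact_force: [0.2, -0.5, 0.4]
opening: 0.0513
pos [0.591  0.1415 0.1075] target [0.5843 0.1364 0.088 ] F [ 0.2 -0.5  0.4] open 0.0513 t 12.975
rot deg [-0.1   0.1  -0.07] shift new axes [0.03 0.03 2.13] shift now axes [0.03 0.03 2.13]
True [ 0.18  0.38  1.54 -0.17  1.61  1.17] clear 0.061 [0.37 0.13 0.43]
```

View pics/top7c.png

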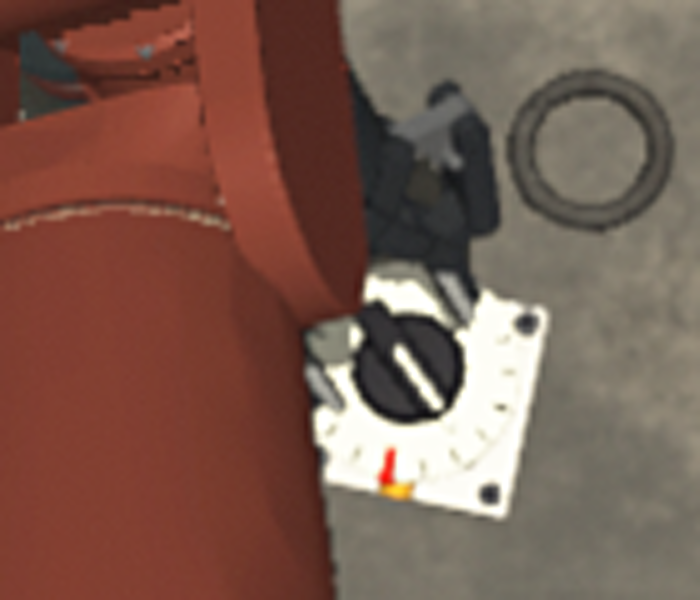

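```bash
python3 -m creep '[{"hand":0.6,"translation":[0,0,1.1],"delta_rot":[0,0,0]},{"hand":0.6,"translation":[0,0,0.9],"delta_rot":[0,0,0]},{"hand":0.6,"translation":[0,0,0],"delta_rot":[0,0,0]}]'
python3 - <<'E'
from ik import *
az=.6136
go([.588,.139,.098],az-np.pi/2,az,24,0)
E
python3 -m creep '[{"hand":0.1,"translation":[0,0,0],"delta_rot":[0,0,0]},{"hand":0.1,"translation":[0,0,0],"delta_rot":[0,0,0]},{"hand":0.1,"translation":[0,0,0],"delta_rot":[0,0,0]},{"hand":0.1,"translation":[0,0,0],"delta_rot":[0,0,0]}]' 30
python3 - <<'E'
from ik import *
az=.6136
go([.588,.139,.098],az-np.pi/2,az,24,0); print(ctrl.get_obs()['wrist_torque'])
o=ctrl.get_obs();M=R.from_rotvec(o['tool_rot']).as_matrix();g=o['tool_pos']-.011*M[:,2];print('grasp',g)
for d in(-4.5,):
    W=E('z',np.radians(d));print('shift',np.round(M.T@(W@(o['tool_pos']-g)+g-o['tool_pos'])*100,3),'rot',np.round(M.T@[0,0,d],2))
im,d=save('top','top8')
cv2.imwrite('pics/top8c.png',cv2.resize(im[150:270,150:290],None,fx=5,fy=5,interpolation=cv2.INTER_CUBIC)[:,:,::-1])
E
```

```text
t: 13.4
tool_pos: [0.5848, 0.137, 0.0899]
tool_rot: [2.819, 0.891, -0.6]
contact_force: [-0.2, -0.3, 0.7]
opening: 0.0511
pos [0.5848 0.137  0.0899] target [0.5843 0.1364 0.088 ] F [-0.2 -0.3  0.7] open 0.0511 t 13.4
rot deg [-0.06  0.04 -0.07] shift new axes [0.01 0.02 0.21] shift now axes [0.01 0.02 0.21]
True [ 0.18  0.38  1.54 -0.17  1.61  1.17] clear 0.061 [0.37 0.13 0.43]
t: 13.9
tool_pos: [0.5863, 0.1372, 0.0916]
tool_rot: [2.819, 0.891, -0.595]
contact_force: [1.1, -1.4, 1.1]
opening: 0.0135
pos [0.5863 0.1372 0.0916] target [0.5843 0.1364 0.088 ] F [ 1.1 -1.4  1.1] open 0.0135 t 13.9
rot deg [ 0.04 -0.13 -0.09] shift new axes [-0.04 -0.05  0.41] shift now axes [-0.04 -0.05  0.41]
True [ 0.18  0.38  1.54 -0.17  1.61  1.17] clear 0.061 [0.37 0.13 0.43]
[-0.07714893 -0.28334658  0.22122936]
grasp [0.58993387 0.1397931  0.10160949]
shift [ 0.001 -0.035 -0.001] rot [ 1.82 -0.01  4.12]
```

View pics/top8c.png

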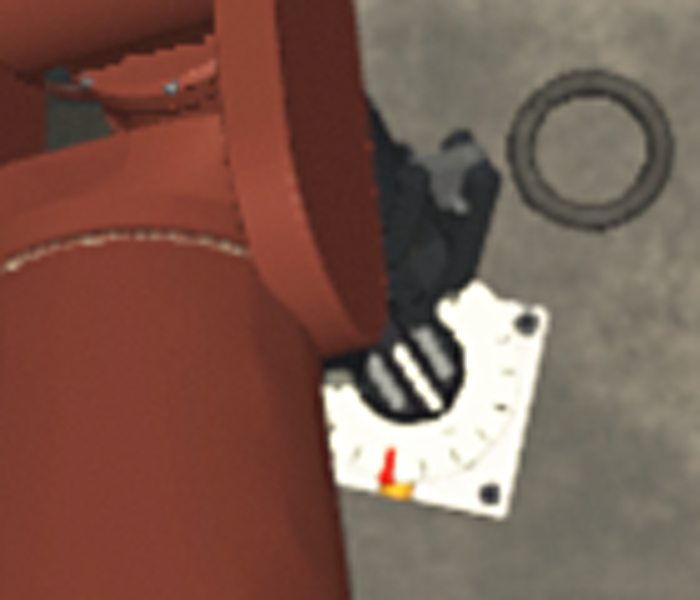

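```bash
python3 -m creep '[{"hand":0.1,"translation":[0,-0.035,0],"delta_rot":[1.82,0,4.12]},{"hand":0.1,"translation":[0,-0.035,0],"delta_rot":[1.82,0,4.12]},{"hand":0.1,"translation":[0,-0.035,0],"delta_rot":[1.82,0,4.12]},{"hand":0.1,"translation":[0,-0.035,0],"delta_rot":[1.82,0,4.12]}]' 40
cat > k.py <<'E'
from ik import *
o=ctrl.get_obs();M=R.from_rotvec(o['tool_rot']).as_matrix();g=o['tool_pos']-.011*M[:,2];w=o['wrist_torque']
print('bar az deg',np.degrees(np.arctan2(M[1,1],M[0,1])+np.pi/2),'grasp',np.round(g,4),'F',np.round(o['contact_force'],1),'tau',np.round(w,2),'clear',round(cl(o['q'])[0],3),'t',o['t'],'jaw tilt',round(M[2,1],4))
E
python3 k.py
python3 -m creep '[{"hand":0.1,"translation":[0,-0.035,0],"delta_rot":[1.82,0,4.12]},{"hand":0.1,"translation":[0,-0.035,0],"delta_rot":[1.82,0,4.12]},{"hand":0.1,"translation":[0,-0.035,0],"delta_rot":[1.82,0,4.12]},{"hand":0.1,"translation":[0,-0.035,0],"delta_rot":[1.82,0,4.12]}]' 40
python3 k.py
```

```text
t: 14.45
tool_pos: [0.5859, 0.138, 0.0916]
tool_rot: [2.981, 0.443, -0.628]
contact_force: [2.2, -2.3, 0.2]
opening: 0.0131
bar az deg 16.92493447277379 grasp [0.5902 0.1393 0.1016] F [ 2.2 -2.3  0.2] tau [-0.33 -0.44  0.35] clear 0.064 t 14.45 jaw tilt 0.0024
t: 14.95
tool_pos: [0.5859, 0.1389, 0.0916]
tool_rot: [-3.073, 0.031, 0.647]
contact_force: [1.9, -4.2, 0.8]
opening: 0.0127
bar az deg -1.1018067984232027 grasp [0.5903 0.1388 0.1017] F [ 1.9 -4.2  0.8] tau [-0.58 -0.46  0.38] clear 0.066 t 14.95 jaw tilt 0.0031
```

```bash
python3 -m creep '[{"hand":0.1,"translation":[0,-0.03,0],"delta_rot":[1.7,0,3.85]},{"hand":0.1,"translation":[0,-0.03,0],"delta_rot":[1.7,0,3.85]},{"hand":0.1,"translation":[0,0,0],"delta_rot":[0,0,0]},{"hand":0.1,"translation":[0,0,0],"delta_rot":[0,0,0]}]' 40
python3 k.py
python3 - <<'E'
from ik import *
im,d=save('top','top9')
cv2.imwrite('pics/top9c.png',cv2.resize(im[195:255,200:270],None,fx=10,fy=10,interpolation=cv2.INTER_CUBIC)[:,:,::-1])
E
```

```text
t: 15.45
tool_pos: [0.5859, 0.1393, 0.0916]
tool_rot: [-3.035, 0.249, 0.638]
contact_force: [2.9, -6.3, 1.8]
opening: 0.013
bar az deg -9.334684836553972 grasp [0.5903 0.1386 0.1017] F [ 2.9 -6.3  1.8] tau [-0.74 -0.51  0.21] clear 0.068 t 15.45 jaw tilt 0.0032
```

View pics/top9c.png

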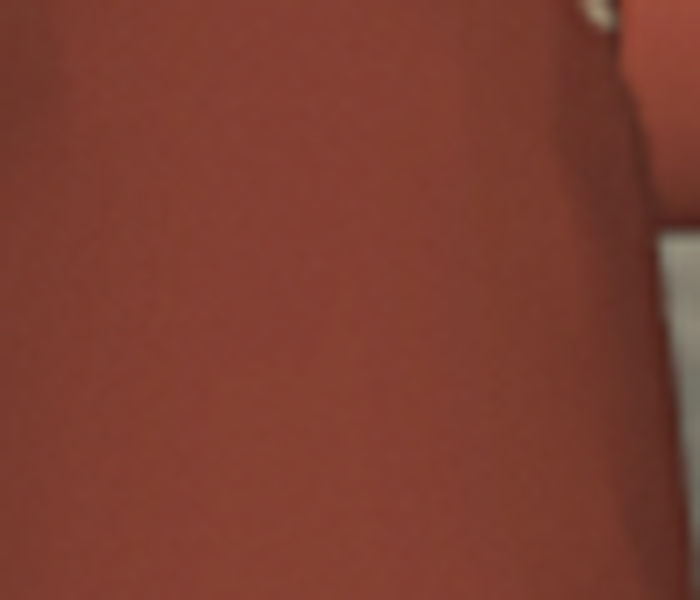

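```bash
python3 -m creep '[{"hand":0.5,"translation":[0,0,0],"delta_rot":[0,0,0]},{"hand":0.5,"translation":[0,0,0],"delta_rot":[0,0,0]},{"hand":0.5,"translation":[-0.6,0,-1.37],"delta_rot":[0,0,0]},{"hand":0.5,"translation":[-1.2,0,-2.75],"delta_rot":[0,0,0]},{"hand":0.5,"translation":[-1.75,-3,-2.55],"delta_rot":[0,0,0]},{"hand":0.5,"translation":[-1.75,-4,-1.6],"delta_rot":[0,0,0]},{"hand":0.5,"translation":[-0.6,-4,0.3],"delta_rot":[0,0,0]},{"hand":0.5,"translation":[-0.6,-4,0.3],"delta_rot":[0,0,0]}]'
python3 -m creep '[{"hand":0.5,"translation":[0,0,0],"delta_rot":[0,0,0]}]'
python3 k.py
python3 - <<'E'
from ik import *
im,d=save('top','top10')
cv2.imwrite('pics/top10c.png',cv2.resize(im[195:255,200:270],None,fx=10,fy=10,interpolation=cv2.INTER_CUBIC)[:,:,::-1])
E
```

```text
t: 16.5
tool_pos: [0.5815, 0.2949, 0.1892]
tool_rot: [-3.032, 0.248, 0.638]
contact_force: [0.0, -0.3, -0.3]
opening: 0.043
t: 16.62
tool_pos: [0.5808, 0.296, 0.1884]
tool_rot: [-3.033, 0.242, 0.64]
contact_force: [0.8, -1.1, 0.6]
opening: 0.0427
bar az deg -9.138859705459861 grasp [0.5851 0.2952 0.1984] F [ 0.8 -1.1  0.6] tau [-0.04 -0.19  0.03] clear 0.122 t 16.625 jaw tilt 0.0002
```

View pics/top10c.png

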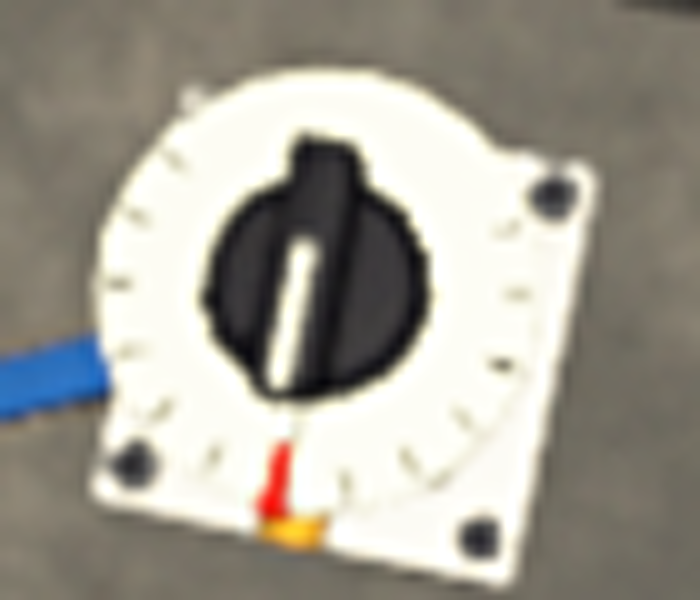

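```bash
cat > meas.py <<'E'
from ik import *
import sys
def onzv(n,uv,z): return np.array([onz(n,u,v,z) for u,v in uv])
def run(n,f,box):
    im=np.load(f'pics/{f}.npz')['im'].astype(float);c0,c1,r0,r1=box
    S=8;a=cv2.resize(im[r0:r1,c0:c1].astype(np.float32),None,fx=S,fy=S,interpolation=cv2.INTER_CUBIC)
    toC=lambda x,y:np.c_[(np.asarray(x)+.5)/S-.5+c0,(np.asarray(y)+.5)/S-.5+r0]
    mn=a.min(2)
    red=(a[:,:,0]-a[:,:,1:].max(2));red=(red>90)&(a[:,:,1]<110)
    nn,l,s,c=cv2.connectedComponentsWithStats(red.astype(np.uint8));k=1+s[1:,4].argmax();ry,rx=np.nonzero(l==k)
    Rw=onzv(n,toC(rx,ry)[::7],.066)
    # knob black blob
    bl=(a.max(2)<110).astype(np.uint8);ex=onz  # choose blob nearest centre
    nn,l,s,c=cv2.connectedComponentsWithStats(bl)
    # pointer: white comp enclosed by black
    w=(mn>140).astype(np.uint8);nn,l2,s2,c2=cv2.connectedComponentsWithStats(w)
    best=[i for i in range(1,nn) if 300<s2[i,4]<6000]
    # dial edge rays
    pc=None
    for i in best:
        W=onzv(n,[toC([c2[i][0]],[c2[i][1]])[0]],.103)[0]
        if np.hypot(*(W[:2]-[.588,.139]))<.02: pc=i
    y,x=np.nonzero(l2==pc);Pw=onzv(n,toC(x,y)[::5],.103)
    u,sv,vt=np.linalg.svd(Pw[:,:2]-Pw[:,:2].mean(0),full_matrices=False);d=vt[0]
    if d[0]>0:d=-d
    # dial edge: march inward from outside along world azimuths over background sectors
    pts_=[]
    c=ctrl.calibration(n);T=np.array(c['T']);K=np.array([[c['fx'],0,c['cx']],[0,c['fy'],c['cy']],[0,0,1.]])
    def proj(X):
        q=(X-T[:3,3])@T[:3,:3];return cv2.projectPoints(np.array([[q[0],-q[1],-q[2]]]),np.zeros(3),np.zeros(3),K,np.array(c['dist'],float))[0].ravel()
    cen=np.array([.588,.139])
    for az in np.radians(np.r_[-20:42:3,60:120:3]):
        rr=np.arange(.036,.052,.0003);v=[]
        for r in rr:
            uv=proj(np.array([cen[0]+r*np.cos(az),cen[1]+r*np.sin(az),.066]));xx=((uv-[c0,r0])+.5)*S-.5
            v.append(mn[int(np.clip(xx[1],0,mn.shape[0]-1)),int(np.clip(xx[0],0,mn.shape[1]-1))])
        v=np.array(v);h=np.nonzero(v<165)[0]
        h=h[h>10]
        if len(h):r=rr[h[0]];pts_.append(cen+r*np.array([np.cos(az),np.sin(az)]))
    E_=np.array(pts_);s=least_squares(lambda v:np.hypot(E_[:,0]-v[0],E_[:,1]-v[1])-.044,[.588,.139],loss='soft_l1',f_scale=.0007)
    cc=s.x;rm=Rw[:,:2].mean(0)-cc;ra=np.degrees(np.arctan2(rm[1],rm[0]))
    pa=np.degrees(np.arctan2(d[1],d[0]))
    pm=Pw[:,:2].mean(0)-cc
    print(n,f,'centre',np.round(cc,4),'edge rms',round(np.sqrt(np.mean(s.fun**2))*1000,2),'mm; red az',round(ra,2),'r',round(np.hypot(*rm),4),'ptr dir az',round(pa,2),'diff',round((pa-ra+180)%360-180,2),'ptr mid',np.round(pm,4),'az',round(np.degrees(np.arctan2(pm[1],pm[0])),1),len(Pw),len(Rw))
for a in sys.argv[1:]:
    n='top' if a.startswith('top') else 'scene'
    run(n,a,(195,270,190,258) if n=='top' else (205,280,190,258))
E
python3 meas.py top0 top5 top10 scene0 scene5
```

```text
top top0 centre [0.5892 0.1383] edge rms 0.72 mm; red az 170.14 r 0.0408 ptr dir az -143.08 diff 46.79 ptr mid [-0.0091 -0.007 ] az -142.5 468 114
top top5 centre [0.5892 0.1384] edge rms 0.7 mm; red az 170.29 r 0.0407 ptr dir az -142.86 diff 46.85 ptr mid [-0.0091 -0.007 ] az -142.3 468 113
top top10 centre [0.5892 0.1384] edge rms 0.7 mm; red az 170.27 r 0.0405 ptr dir az 170.68 diff 0.41 ptr mid [-0.0108  0.0014] az 172.9 461 117
scene scene0 centre [0.5886 0.1394] edge rms 2.29 mm; red az 169.72 r 0.0446 ptr dir az -142.98 diff 47.3 ptr mid [-0.0088 -0.0068] az -142.1 428 49
scene scene5 centre [0.5886 0.1398] edge rms 2.34 mm; red az 170.47 r 0.0445 ptr dir az -143.04 diff 46.48 ptr mid [-0.0087 -0.0072] az -140.5 428 49
```

Run:
```python
from ik import *
a=1.861;e=np.array([np.cos(a),np.sin(a)])
for b in(.13,0):go([*(np.array([.589,.1385])+.095*e),.077],a-np.pi/2,a,25,b)
im=np.load('pics/top10.npz');X,c,ok=cloud('top',im['im'],im['d'])
k=ok&(X[:,2]>.08)&(X[:,2]<.1)&(c[:,2]-c[:,0]>60)&(abs(X[:,0]-.56)<.06)&(abs(X[:,1]-.23)<.05);print(k.sum(),X[k].mean(0) if k.sum() else 0)
im=np.load('pics/top5.npz');X,c,ok=cloud('top',im['im'],im['d'])
k=ok&(X[:,2]>.08)&(X[:,2]<.1)&(c[:,2]-c[:,0]>60)&(abs(X[:,0]-.56)<.06)&(abs(X[:,1]-.23)<.05);print(k.sum(),X[k].mean(0) if k.sum() else 0)
```

```text
pos [0.581  0.2945 0.1881] target [0.5474 0.2777 0.1849] F [-0.5 -0.3  0.7] open 0.0425 t 16.675
rot deg [ -47.87   -0.66 -105.5 ] shift new axes [-0.45 -3.7   0.57] shift now axes [-2.65  2.19  1.53]
True [ 0.53  0.16  1.64 -0.43  1.47  0.31] clear 0.166 [0.35 0.13 0.42]
pos [0.581  0.2945 0.1881] target [0.5631 0.2251 0.067 ] F [-0.5 -0.3  0.7] open 0.0425 t 16.675
rot deg [ -47.87   -0.66 -105.5 ] shift new axes [-0.45 -3.7  13.57] shift now axes [ 4.3   7.12 11.34]
True [ 0.44  0.25  1.74 -0.46  1.25  0.32] clear 0.108 [0.37 0.17 0.34]
42 [0.5617776  0.22668104 0.08901057]
49 [0.56130884 0.2279275  0.08890797]
```

```bash
python3 -m creep '[{"hand":0.5,"translation":[0,0,0],"delta_rot":[-3.99,-0.06,-8.79]},{"hand":0.5,"translation":[0,0,0],"delta_rot":[-3.99,-0.06,-8.79]},{"hand":0.5,"translation":[0,0,0],"delta_rot":[-3.99,-0.06,-8.79]},{"hand":0.5,"translation":[0,0,0],"delta_rot":[-3.99,-0.06,-8.79]},{"hand":0.5,"translation":[0,0,0],"delta_rot":[-3.99,-0.06,-8.79]},{"hand":0.5,"translation":[0,0,0],"delta_rot":[-3.99,-0.06,-8.79]}]'
python3 -m creep '[{"hand":0.5,"translation":[0,0,0],"delta_rot":[-3.99,-0.06,-8.79]},{"hand":0.5,"translation":[0,0,0],"delta_rot":[-3.99,-0.06,-8.79]},{"hand":0.5,"translation":[0,0,0],"delta_rot":[-3.99,-0.06,-8.79]},{"hand":0.5,"translation":[0,0,0],"delta_rot":[-3.99,-0.06,-8.79]},{"hand":0.5,"translation":[0,0,0],"delta_rot":[-3.99,-0.06,-8.79]},{"hand":0.5,"translation":[0,0,0],"delta_rot":[-3.99,-0.06,-8.79]},{"hand":0.5,"translation":[0,0,0],"delta_rot":[0,0,0]},{"hand":0.5,"translation":[0,0,0],"delta_rot":[0,0,0]}]'
cat > post.py <<'E'
from ik import *
a=1.861;e=np.array([np.cos(a),np.sin(a)])
for b in(.08,0):go([*(np.array([.589,.1385])+.095*e),.077],a-np.pi/2,a,25,b)
E
python3 post.py
```

```text
t: 17.42
tool_pos: [0.5818, 0.2921, 0.1878]
tool_rot: [2.647, 1.198, -0.572]
contact_force: [-0.3, -0.0, -0.1]
opening: 0.0428
t: 18.42
tool_pos: [0.5817, 0.2926, 0.1877]
tool_rot: [1.661, 2.215, -0.37]
contact_force: [-0.4, -0.5, 0.1]
opening: 0.0431
pos [0.5817 0.2926 0.1877] target [0.5535 0.2575 0.1395] F [-0.4 -0.5  0.1] open 0.0431 t 18.425
rot deg [-0.19  0.03 -0.31] shift new axes [-0.28 -3.71  5.45] shift now axes [-0.3  -3.69  5.46]
True [ 0.5   0.19  1.69 -0.43  1.39  0.31] clear 0.143 [0.35 0.13 0.42]
pos [0.5817 0.2926 0.1877] target [0.5631 0.2251 0.067 ] F [-0.4 -0.5  0.1] open 0.0431 t 18.425
rot deg [-0.19  0.03 -0.31] shift new axes [-0.28 -3.71 13.45] shift now axes [-0.3  -3.67 13.46]
True [ 0.44  0.25  1.74 -0.46  1.25  0.32] clear 0.108 [0.37 0.17 0.34]
```

```bash
python3 -m creep '[{"hand":0.5,"translation":[-0.1,-1.9,1],"delta_rot":[0,0,-0.3]},{"hand":0.5,"translation":[-0.2,-1.8,1.5],"delta_rot":[0,0,0]},{"hand":0.5,"translation":[0,0,3],"delta_rot":[0,0,0]},{"hand":0.5,"translation":[0,0,2],"delta_rot":[0,0,0]},{"hand":0.5,"translation":[0,0,0],"delta_rot":[0,0,0]},{"hand":0.5,"translation":[0,0,0],"delta_rot":[0,0,0]}]'
python3 post.py
python3 - <<'E'
from ik import *
im,d=save('top','top11');im2,_=save('scene','scene11')
cv2.imwrite('pics/top11c.png',np.hstack([cv2.resize(x,None,fx=2.6,fy=2.6,interpolation=cv2.INTER_CUBIC) for x in(im[140:290,120:270],im2[140:290,120:270])])[:,:,::-1])
E
```

```text
t: 19.18
tool_pos: [0.5564, 0.25, 0.1215]
tool_rot: [1.652, 2.222, -0.369]
contact_force: [0.1, -0.1, 0.1]
opening: 0.0428
pos [0.5564 0.25   0.1215] target [0.5535 0.2575 0.1395] F [ 0.1 -0.1  0.1] open 0.0428 t 19.175
rot deg [-0.08  0.03  0.12] shift new axes [-0.04 -0.06 -1.97] shift now axes [-0.04 -0.06 -1.97]
True [ 0.5   0.19  1.69 -0.43  1.39  0.31] clear 0.143 [0.35 0.13 0.42]
pos [0.5564 0.25   0.1215] target [0.5631 0.2251 0.067 ] F [ 0.1 -0.1  0.1] open 0.0428 t 19.175
rot deg [-0.08  0.03  0.12] shift new axes [-0.04 -0.06  6.03] shift now axes [-0.03 -0.05  6.03]
True [ 0.44  0.25  1.74 -0.46  1.25  0.32] clear 0.108 [0.37 0.17 0.34]
```

View pics/top11c.png

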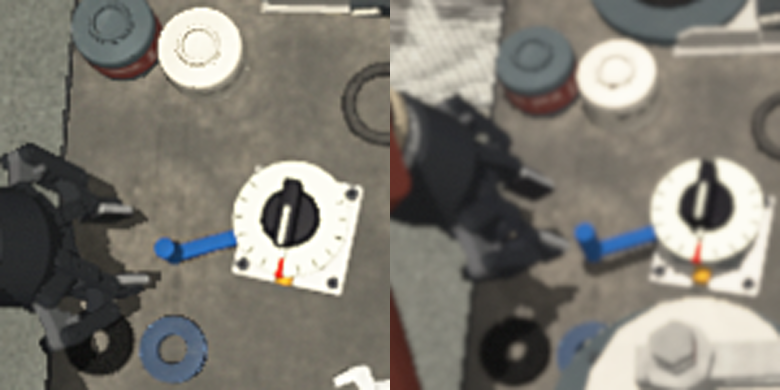

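```bash
python3 -m creep '[{"hand":0.5,"translation":[0,0,2],"delta_rot":[0,0,0]},{"hand":0.5,"translation":[0,0,2],"delta_rot":[0,0,0]},{"hand":0.5,"translation":[0,0,1.8],"delta_rot":[0,0,0]},{"hand":0.5,"translation":[0,0,0],"delta_rot":[0,0,0]},{"hand":0.1,"translation":[0,0,0],"delta_rot":[0,0,0]},{"hand":0.1,"translation":[0,0,0],"delta_rot":[0,0,0]},{"hand":0.1,"translation":[0,0,0],"delta_rot":[0,0,0]},{"hand":0.1,"translation":[0,0,0],"delta_rot":[0,0,0]}]' 25
python3 post.py; python3 arc.py -5
```

```text
t: 20.27
tool_pos: [0.5629, 0.2264, 0.0689]
tool_rot: [1.651, 2.222, -0.369]
contact_force: [-0.0, -0.8, 0.6]
opening: 0.0151
pos [0.5629 0.2264 0.0689] target [0.5535 0.2575 0.1395] F [-0.  -0.8  0.6] open 0.0151 t 20.275
rot deg [-0.06  0.03  0.16] shift new axes [-0.04 -0.01 -7.78] shift now axes [-0.05 -0.02 -7.78]
True [ 0.5   0.19  1.69 -0.43  1.39  0.31] clear 0.143 [0.35 0.13 0.42]
pos [0.5629 0.2264 0.0689] target [0.5631 0.2251 0.067 ] F [-0.  -0.8  0.6] open 0.0151 t 20.275
rot deg [-0.06  0.03  0.16] shift new axes [-0.04 -0.01  0.22] shift now axes [-0.04 -0.01  0.22]
True [ 0.44  0.25  1.74 -0.46  1.25  0.32] clear 0.108 [0.37 0.17 0.34]
shift [-0.041  0.792  0.017] rot [2.12 0.01 4.53]
grasp r 0.09556737672956477 ang 1.8508898445770186 z 0.07882630703629152 F [-0.  -0.8  0.6] rad/tan F [-0.8  0.2] open 0.01513975195145986 t 20.275
```

Gripped (15 mm). Swing clockwise.

```bash
python3 -m creep '[{"hand":0.1,"translation":[-0.04,0.79,0.01],"delta_rot":[2.1,0,4.54]},{"hand":0.1,"translation":[-0.04,0.79,0.01],"delta_rot":[2.1,0,4.54]},{"hand":0.1,"translation":[-0.04,0.79,0.01],"delta_rot":[2.1,0,4.54]},{"hand":0.1,"translation":[-0.04,0.79,0.01],"delta_rot":[2.1,0,4.54]},{"hand":0.1,"translation":[-0.04,0.79,0.01],"delta_rot":[2.1,0,4.54]}]'; python3 arc.py -5
python3 -m creep '[{"hand":0.1,"translation":[-0.03,0.8,0.01],"delta_rot":[2.1,0,4.54]},{"hand":0.1,"translation":[-0.03,0.8,0.01],"delta_rot":[2.1,0,4.54]},{"hand":0.1,"translation":[-0.03,0.8,0.01],"delta_rot":[2.1,0,4.54]},{"hand":0.1,"translation":[-0.03,0.8,0.01],"delta_rot":[2.1,0,4.54]},{"hand":0.1,"translation":[-0.03,0.8,0.01],"delta_rot":[2.1,0,4.54]}]'; python3 arc.py -2
```

```text
t: 20.9
tool_pos: [0.6016, 0.2291, 0.0688]
tool_rot: [2.133, 1.842, -0.477]
contact_force: [-2.4, 0.9, 1.4]
opening: 0.0149
shift [-0.034  0.794  0.014] rot [2.12 0.01 4.53]
grasp r 0.09580914205645398 ang 1.421417235064664 z 0.07880703542825736 F [-2.4  0.9  1.4] rad/tan F [0.5 2.5] open 0.01486567210708623 t 20.9
t: 21.52
tool_pos: [0.6385, 0.2152, 0.0689]
tool_rot: [2.536, 1.365, -0.566]
contact_force: [-2.3, 0.5, 2.7]
opening: 0.015
shift [-0.006  0.319  0.002] rot [0.85 0.   1.81]
grasp r 0.09608595579583531 ang 0.9851723264334336 z 0.07881743478702852 F [-2.3  0.5  2.7] rad/tan F [-0.9  2.2] open 0.015049561462603691 t 21.525
```

```bash
python3 -m creep '[{"hand":0.1,"translation":[-0.01,0.32,0],"delta_rot":[0.85,0,1.81]},{"hand":0.1,"translation":[-0.01,0.32,0],"delta_rot":[0.85,0,1.81]}]'>/dev/null; python3 arc.py -2|tail -1
for i in 1 2 3; do python3 -m creep '[{"hand":0.1,"translation":[0,0.24,0],"delta_rot":[0.6,0,1.3]}]' >/dev/null;python3 arc.py -2|tail -1; done
```

```text
grasp r 0.09611616657730844 ang 0.9137211625243461 z 0.07883024445284335 F [-2.9  0.6  2.3] rad/tan F [-1.3  2.6] open 0.015431440574922888 t 21.775
grasp r 0.0961303187212277 ang 0.8875446107777267 z 0.0788165512972766 F [-3.8  2.2  3.4] rad/tan F [-0.7  4.3] open 0.01497510782393536 t 21.9
grasp r 0.09613140431552539 ang 0.8603692015141291 z 0.07880563787611806 F [-2.9  2.5  2.1] rad/tan F [-0.   3.8] open 0.014863132163360064 t 22.025
grasp r 0.09615169767434106 ang 0.8495829185374624 z 0.07877626617717874 F [-8.6  6.5  6.2] rad/tan F [-0.8 10.7] open 0.01514903081605037 t 22.15
```

```bash
for i in 1 2; do python3 -m creep '[{"hand":0.1,"translation":[0,0.2,0],"delta_rot":[0.5,0,1.1]}]' >/dev/null;python3 arc.py -2|tail -1; done; python3 -m creep '[{"hand":0.1,"translation":[0,0,0],"delta_rot":[0,0,0]}]';python3 arc.py -2|tail -1
```

```text
grasp r 0.09595598293762161 ang 0.8475077498235039 z 0.07871318770234427 F [-14.1  10.6   8. ] rad/tan F [-1.4 17.6] open 0.015040068441606269 t 22.275
grasp r 0.09581644968411622 ang 0.8458475319074156 z 0.07866247103724419 F [-18.1  13.8   8.8] rad/tan F [-1.6 22.7] open 0.014758237292248254 t 22.4
t: 22.52
tool_pos: [0.6482, 0.2075, 0.0687]
tool_rot: [2.684, 1.14, -0.609]
contact_force: [-16.5, 11.2, 7.6]
opening: 0.015
grasp r 0.09584233133217056 ang 0.8462677756012706 z 0.07868727075288053 F [-16.5  11.2   7.6] rad/tan F [-2.5 19.8] open 0.015017739093146883 t 22.525
```

Firm at the stop. Release and back off along the approach, then check.

```bash
python3 -m creep '[{"hand":0.45,"translation":[0,0,0],"delta_rot":[0,0,0]},{"hand":0.45,"translation":[0,0,0],"delta_rot":[0,0,0]},{"hand":0.45,"translation":[0,-0.3,-2],"delta_rot":[0,0,0]},{"hand":0.45,"translation":[0,0,-3],"delta_rot":[0,0,0]},{"hand":0.45,"translation":[0,0,-4],"delta_rot":[0,0,0]},{"hand":0.45,"translation":[-2,-2,-3],"delta_rot":[0,0,0]},{"hand":0.45,"translation":[-2,-3,-1],"delta_rot":[0,0,0]},{"hand":0.45,"translation":[0,0,0],"delta_rot":[0,0,0]}]'
python3 - <<'E'
from ik import *
im,d=save('top','top12');im2,_=save('scene','scene12')
cv2.imwrite('pics/top12c.png',np.hstack([cv2.resize(x,None,fx=4,fy=4,interpolation=cv2.INTER_CUBIC) for x in(im[170:270,170:270],im2[170:270,180:280])])[:,:,::-1])
for f in('top0','top12'):
    z=np.load(f'pics/{f}.npz');X,c,ok=cloud('top',z['im'],z['d'])
    k=ok&(X[:,2]>.08)&(X[:,2]<.1)&(c[:,2]-c[:,0]>60)&(abs(X[:,0]-.65)<.05)&(abs(X[:,1]-.21)<.05);m=X[k].mean(0);print(f,k.sum(),m,np.arctan2(m[1]-.1385,m[0]-.589))
E
python3 meas.py top12
```

```text
t: 23.52
tool_pos: [0.6281, 0.2559, 0.2077]
tool_rot: [2.679, 1.138, -0.586]
contact_force: [0.2, 0.8, 0.3]
opening: 0.0384
top0 48 [0.64758605 0.21027638 0.08932016] 0.8862369410191512
top12 49 [0.64926885 0.20897997 0.08886442] 0.8633372551775913
top top12 centre [0.5892 0.1384] edge rms 0.72 mm; red az 170.16 r 0.0405 ptr dir az 170.32 diff 0.16 ptr mid [-0.0108  0.0013] az 173.0 461 117
```

View pics/top12c.png

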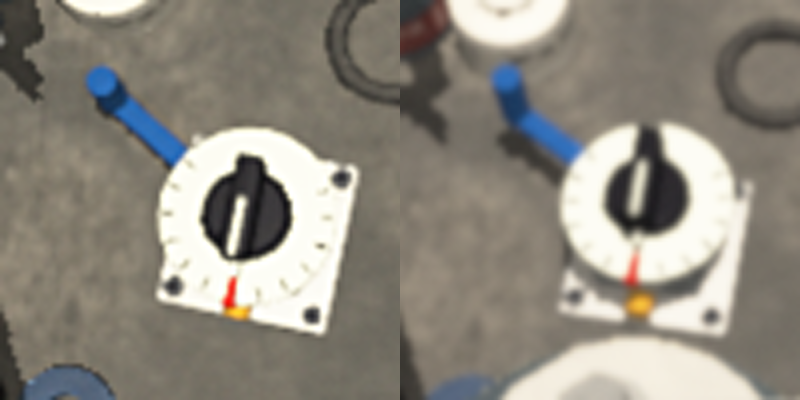

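```bash
python3 -c "
from station import ctrl
print(ctrl.finish_job())"
```

```text
the job is handed in; nothing more can be done
None
```

I loosened the blue ring, set the knob's pointer to the red mark and tightened the ring again. I handed the job in at about 23.6 s, with the gripper open and clear.

- **Loosening:** I gripped the post and swung the lever counterclockwise by about 1.0 rad. At the stop the force rose from about 3.5 N to 16 N. I did not touch the knob before this.
- **Knob:** I gripped the bar with the tool leaning about 24°, because a vertical tool would have brought the forearm into the machine in front. I turned it clockwise by about 46°. After I let go, the pointer was 0.4° from the mark.
- **Tightening:** I swung the lever back clockwise to its stop, where the force reached about 20 N.

**Last checks:**
- In the last top picture the pointer was 0.2° from the mark, which is within the measuring noise.
- The lever measured about 0.02 rad (2 mm) past its starting position on the tight side. That is roughly the measuring error, and I took it as tight.
- The scene-camera dial fits were rougher (2.3 mm against 0.7 mm), so the angles come from the top camera. By eye, the last scene picture agrees with it.
- No check failed.

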